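# Batch-scan old printing blocks and file them by wood

### The arm

A 6-joint arm with a two-finger parallel gripper is mounted at the origin on the work surface. World frame = base frame: x ahead of the robot, y to its left, z up, the work surface at z = 0. Lengths are in mm, angles in rad, forces in N, time in s.
With the tool pointing down it reaches from about 275 to 1000 mm from the base axis. Payload 8.4 kg.
Tool frame: the origin (TCP) lies at the very end of the fingers, on their centre line; the grasp point (between the pads) lies 19 mm behind it; z points along the fingers, y is the direction in which the jaws open and shut (so a half turn about z gives the same grasp; the last joint's range is limited). The gripper opens to 85 mm and grips with 20 to 120 N. Pads are 22 mm wide; open, the fingers measure 114 mm over their backs; the gripper's body (76 mm by 85 mm) begins 54 mm behind the grasp point. The pads swing forward as they close: fully open they stand 13 mm farther back than shut.
Start: joints at [-1.25, 0.353, 1.633, -0, 1.155, -0.002], TCP at [198.263, -592.722, 231.281] pointing down, gripper open.
Joint ranges: [-2.63, 2.63], [-0.92, 2.1], [0.06, 2.66], [-1.3, 4.44], [0, 2.69], [-3.02, 3.02]. Speed limits (rad/s): [2.22, 2.22, 2.79, 3.14, 3.14, 3.14].

### API

Orientations are given as [roll, pitch, yaw] about the fixed x, y, z axes, in that order (R = Rz(yaw) Ry(pitch) Rx(roll)).
In Python, from rig import r gives the robot as it stands.
- The arm moves only by the tool jog_arm, never from a script. Its argument "increments" is text: rows parted by semicolons, each of 7 numbers parted by spaces: the shift along the tool's x, y, z in cm, then the turn, a rotation vector about the tool's x, y, z in rad, then the opening, from -1 (shut) to 1 (fully open). A call has exactly 8 rows; each row shifts and turns the commanded pose from where the row before left it, along the tool's axes as they then stand; what a row does not reach is not made up. A row lasts 1/10 s, in which the tool goes at most 50 mm and 8.59 degrees, less where a joint would pass 70% of its speed; a pose out of reach is approached as far as the arm can. A call with a gripper value outside its range is refused whole. The fingers move at their own pace and stop on an object; "squeeze" is the grip in N (left out, the last holds). Time passes only in rows, so rows that do not move let the fingers close, or fill a call up. It gives the time, the measured TCP pose, the force and the opening at its end, in the units of the state.
- r.sense(): the state, without advancing time (a new reading comes with each control period).
- r.grab_frame(name): name is "scene" or "top" or "wrist"; returns the picture (384x512x3 uint8, red, green, blue); there is no depth.
- r.camera_info(name): a dict with "K" (3x3 intrinsics, pixels), "dist_coeffs" ([k1, k2, p1, p2, k3] as OpenCV has them; the pictures are not rectified), "rvec" (rotation vector, rad) and "tvec" (3), from world to camera coordinates, as OpenCV has them. Camera axes: x right, y down, z forward; pixel columns grow to the right and rows downward; lengths in mm; the calibration is good to about 2 mm. A picture is of the moment at which its call begins: read the wrist's pose just before it. camera_info takes no time and is no camera call; for the wrist camera it gives the pose at the moment of the call.
- r.sign_off(): hands the job in, once; it reports no verdict.
The state is a dict: "clock": time; "qpos": joint angles; "qvel": joint speeds; "joint_efforts": joint torques, N m; "eef_pos": TCP position; "tcp_rot": TCP orientation; "contact_force": force on the tool from outside, world axes, zero at the start; "wrist_torque": the same for the moment, N m; "opening": opening from 0.0 (shut) to 1.0 (fully open).
Only numpy, scipy, OpenCV 4.12 (cv2) and the standard library are available. Lean on these libraries where they do the work, as an engineer would, in place of code of your own. Each camera call takes 0.05 s, during which the arm holds its last target.

### The job

Move all the wooden printing blocks from the paper-lined tray to the green mat, then squeeze the clamped scanner's orange trigger fully in, hold it for about a second with every block on the mat, and let it spring back. Then file the blocks flat in the divided tray: dark ones in the white-lined compartment, pale ones in the blue-lined one. The blocks are brittle: grip them with 35 N per finger at most, set them down gently without dropping or pressing, and leave the yellow tape measure and the black magnifier where they stand.

Things in the scene. Friction and masses are not known exactly. Their poses are not given: they have to be found in the camera images.
- dark_a: dark brown wooden printing block, 64 (its x) x 42 (its y) x 34 mm high, about 90 g, with a white tag on top; origin at the centre of its underside, z up. May be absent (None)
- dark_b: dark brown wooden printing block, 56 (its x) x 38 (its y) x 34 mm high, about 90 g, with a white tag on top; origin at the centre of its underside, z up. May be absent (None)
- light_a: pale wooden printing block, 60 (its x) x 40 (its y) x 34 mm high, about 90 g, with a white tag on top; origin at the centre of its underside, z up. May be absent (None)
- light_b: pale wooden printing block, 54 (its x) x 36 (its y) x 34 mm high, about 90 g, with a white tag on top; origin at the centre of its underside, z up. May be absent (None)
- in_tray: grey tray lined with white paper where the blocks lie at the start; fixed; 220 (its x) x 250 (its y) mm, rim 18 mm above the table, walls 6 mm, floor 4 mm thick; origin at the centre of its underside. It may stand on either side of the mat
- out_tray: grey tray of the same size and rim (18 mm) with a divider of the same height along its x axis through the middle, so it has two compartments, each 208 (x) x 116 (y) mm inside; fixed; origin at the centre of its underside
- white_side (a point): centre of the floor of the out tray's compartment lined with white paper, for DARK blocks; axes as the tray
- blue_side (a point): centre of the floor of the out tray's compartment lined with blue fabric, for PALE blocks; axes as the tray
- mat: green scan mat with white corner marks, fixed, 200 (its x) x 220 (its y) x 4 mm thick; origin at the centre of its underside
- scanner: white hand scanner clamped upside-down in a stand beyond the mat, fixed; it looks along its own -x. Origin at the centre line of the stand on the table, z up. Its black pistol grip stands upright: 28 (x) x 36 (y) mm, centre at x = +18 mm (x from 4 to 32 mm), top at 214 mm; the scanner's white head lies below 150 mm, and the stand reaches 50 mm to -x
- trigger_face (a point): middle of the front (-x) face of the orange trigger paddle, which moves with the trigger; at rest at x = -26 mm, y = 0, z = 180 mm in the scanner's frame. The paddle is 24 mm wide (y), 10 mm thick, from 139 to 205 mm high, 20 mm clear of the grip at rest, so that paddle and grip together measure 58 mm
- trigger (a joint): trigger angle: 0 at rest, 0.26 rad fully squeezed (stop). Hinge along the scanner's y axis at x = -12 mm, z = 135 mm; squeezing tips the paddle's top to the scanner's +x, towards the grip. A spring returns it: about 4 N at the paddle's middle to start and 9 to 13 N to hold it fully in
- tape: yellow tape-measure case, a disc 52 mm across and 22 mm high; bystander, not to be disturbed; origin at its underside
- loupe: black magnifier, an upright cylinder 34 mm across and 32 mm high; bystander, not to be disturbed; origin at its underside

How it is judged:
By the outcome, as a careful person would: the job done as asked, in the order asked, and still so for the second after the job is handed in, with the robot touching nothing.
Of dark_a, dark_b, light_a, light_b only 3 to 4 are there at a start; the rules pass over those that are not, and their reading is None.
At some moment in a run one of dark_a, dark_b, light_a, light_b may be knocked a few centimetres aside while the robot is not near it.
It also fails if it takes over 210 s, if anything falls off the work surface, if the arm or the gripper's body presses on something with over 40 N, if the wrist force passes 120 N, or if a joint passes its speed limit or range.

## Working session

There is one attempt and no reset: what is moved stays moved. The work goes in short steps, Python scripts to look and compute and a tool call to move; the robot and the scene stay as the last step left them, time stands still between calls to the robot, and variables do not carry over. Pictures are saved under pics/ and viewed, and the job is handed in when it is done.

Besides the shell and the picture viewer there is one more tool, called by a JSON object that holds its "api" and its "payload". jog_arm: Moves the arm, as the interface text tells. Its arguments: {"type":"object","properties":{"increments":{"type":"string"},"squeeze":{"type":"number"}},"required":["increments"]}

```bash
ls -la; mkdir -p pics; python3 - <<'E'
from rig import r
import cv2
s=r.sense(); print(s)
for n in ["scene","top","wrist"]:
    im=r.grab_frame(n); cv2.imwrite(f"pics/{n}0.png",im[:,:,::-1]); print(n,r.camera_info(n))
E
```

```text
total 12
drwxr-xr-x  3 agent agent 4096 Dec  7 05:09 .
drwxr-xr-x 23 root  root  4096 Dec  7 05:09 ..
drwxr-xr-x  2 agent agent 4096 Dec  7 05:09 pics
{'clock': 0.0, 'qpos': array([-1.25044118e+00,  3.53643780e-01,  1.63413922e+00,  2.58759952e-05,
        1.15520840e+00, -2.37566989e-03]), 'qvel': array([-0.00050907, -0.00023523,  0.00011667, -0.00074984, -0.00122047,
       -0.00058999]), 'joint_efforts': array([-1.16084950e-03, -6.05252123e+01, -3.42065299e+01,  1.36686626e-05,
        9.38831217e-03,  9.88544372e-06]), 'eef_pos': array([ 198.0938773 , -592.26834328,  230.56223705]), 'tcp_rot': array([-3.14019396e+00, -2.69816724e-05,  3.22720336e-01]), 'contact_force': array([-1.31455387,  0.62926926, -0.42687179]), 'wrist_torque': array([0.0075345 , 0.02822527, 0.00117945]), 'opening': 0.9979786417717084}
scene {'K': array([[400.4468753 ,   0.        , 255.70764163],
       [  0.        , 400.4468753 , 193.57485836],
       [  0.        ,   0.        ,   1.        ]]), 'dist_coeffs': array([-0.0085139,  0.       ,  0.       ,  0.       ,  0.       ]), 'rvec': array([ 2.12062886,  1.59221275, -0.45136505]), 'tvec': array([-147.98034983, -409.33296287, 1580.3200717 ])}
top {'K': array([[452.34701592,   0.        , 257.50665285],
       [  0.        , 452.34701592, 183.6750165 ],
       [  0.        ,   0.        ,   1.        ]]), 'dist_coeffs': array([-0.03692433,  0.        ,  0.        ,  0.        ,  0.        ]), 'rvec': array([ 2.20164812, -2.16758122,  0.09514944]), 'tvec': array([ -17.9868062 ,  594.988145  , 1333.64887138])}
wrist {'K': array([[277.69070319,   0.        , 261.06314055],
       [  0.        , 277.69070319, 190.95828196],
       [  0.        ,   0.        ,   1.        ]]), 'dist_coeffs': array([0.00991837, 0.        , 0.        , 0.        , 0.        ]), 'rvec': array([-2.32178026,  1.67078   ,  0.28127729]), 'tvec': array([-624.63400462,  -42.83492543,  381.89939459])}
```

View pics/top0.png

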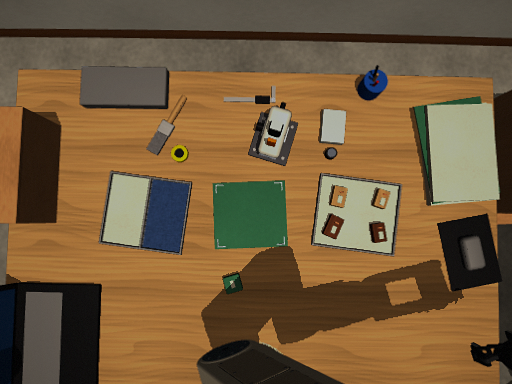

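View pics/scene0.png

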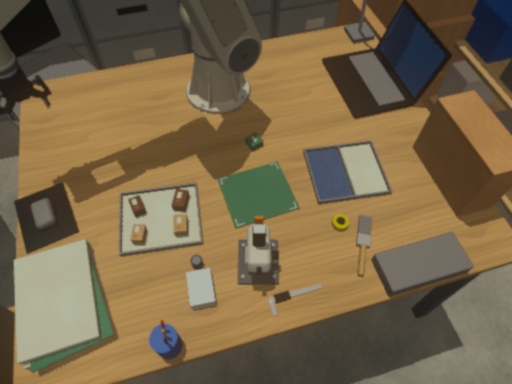

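View pics/wrist0.png

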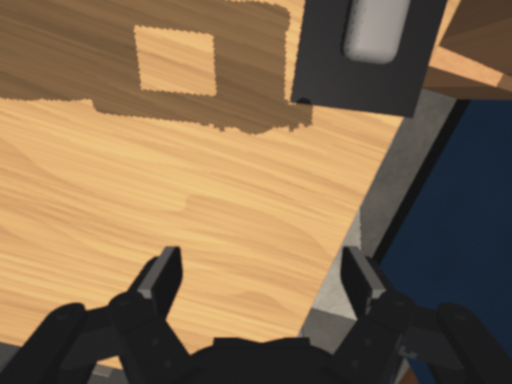

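```bash
cat > h.py <<'E'
import numpy as np, cv2
def ray(ci,uv):
    uv=np.asarray(uv,float).reshape(-1,1,2)
    n=cv2.undistortPoints(uv,ci["K"],ci["dist_coeffs"]).reshape(-1,2)
    R=cv2.Rodrigues(ci["rvec"])[0]; c=-R.T@ci["tvec"]
    d=np.c_[n,np.ones(len(n))]@R
    return c,d
def plane(ci,uv,z):
    c,d=ray(ci,uv); t=(z-c[2])/d[:,2]
    return c+d*t[:,None]
def proj(ci,P):
    return cv2.projectPoints(np.asarray(P,float).reshape(-1,1,3),ci["rvec"],ci["tvec"],ci["K"],ci["dist_coeffs"])[0].reshape(-1,2)
def conts(m,amin=20):
    c,_=cv2.findContours(m.astype(np.uint8),cv2.RETR_EXTERNAL,cv2.CHAIN_APPROX_NONE)
    return sorted([x for x in c if cv2.contourArea(x)>amin],key=cv2.contourArea,reverse=True)
def rect(ci,c,z):
    """min-area rect of contour on plane z: centre, long side, short side, yaw of long axis"""
    p=plane(ci,c.reshape(-1,2),z)[:,:2].astype(np.float32)
    (x,y),(w,h),a=cv2.minAreaRect(p); a=np.radians(a)
    if w<h: w,h,a=h,w,a+np.pi/2
    a=(a+np.pi/2)%np.pi-np.pi/2
    return np.round([x,y,w,h],1),round(a,3)
E
python3 - <<'E'
import cv2
for n,(x0,y0,x1,y1) in {"top":(90,90,420,270),"scene":(100,120,400,320)}.items():
    im=cv2.imread(f"pics/{n}0.png")[y0:y1,x0:x1]
    k=800/(x1-x0); im=cv2.resize(im,None,fx=k,fy=k,interpolation=cv2.INTER_CUBIC); im=im[:600]
    cv2.imwrite(f"pics/{n}0c.png",im); print(k)
E
```

```text
2.4242424242424243
2.6666666666666665
```

View pics/top0c.png

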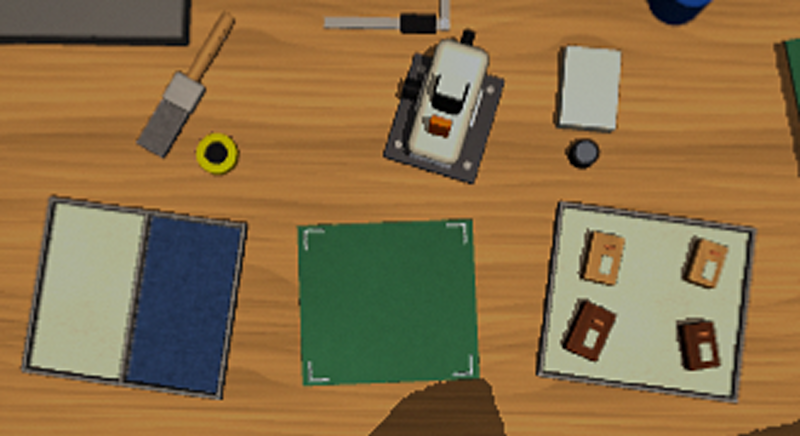

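View pics/scene0c.png

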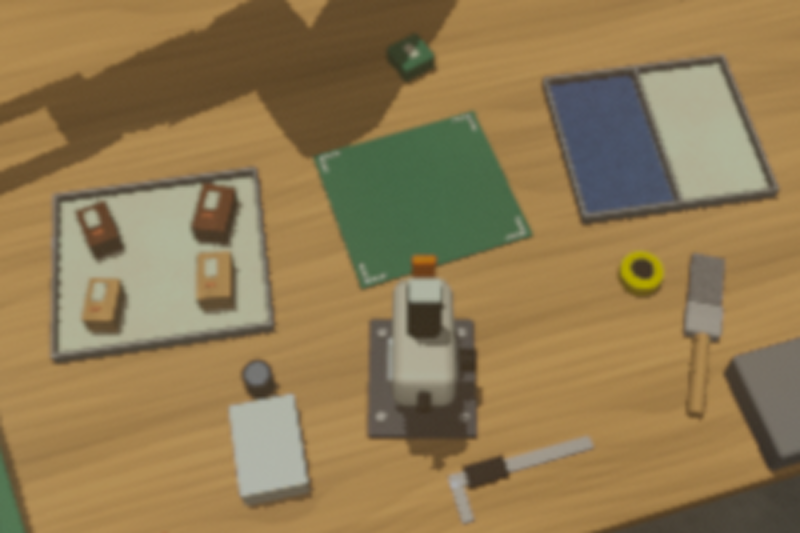

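```bash
cat > meas.py <<'E'
from h import *
import pickle
def blocks(n,im,ci,z,roi=None,zt=0,verbose=True):
    hsv=cv2.cvtColor(im,cv2.COLOR_RGB2HSV).astype(int)
    H,S,V=hsv[...,0],hsv[...,1],hsv[...,2]
    return H,S,V
E
python3 - <<'E'
from rig import r
from h import *
import cv2
for n in ["top","scene"]:
    ci=r.camera_info(n); im=cv2.imread(f"pics/{n}0.png"); hsv=cv2.cvtColor(im,cv2.COLOR_BGR2HSV).astype(int)
    H,S,V=hsv[...,0],hsv[...,1],hsv[...,2]
    print(n)
    g=(abs(H-72)<15)&(S>120)&(V>50)
    for c in conts(g,800): print("green",rect(ci,c,4))
    b=(abs(H-110)<12)&(S>70)&(V>40)
    for c in conts(b,800): print("blue",rect(ci,c,4))
    w=(S<60)&(V>150)
    for c in conts(w,800): print("white",rect(ci,c,4),cv2.boundingRect(c))
    y=(abs(H-29)<5)&(S>180)&(V>120)
    for c in conts(y,20): print("yel",rect(ci,c,22),cv2.boundingRect(c))
    o=(H<16)&(S>110)
    x0,x1,y0,y1=(310,405,170,260) if n=="top" else (115,205,180,255)
    m=np.zeros_like(o);m[y0:y1,x0:x1]=1
    for c in conts(o&m,30):
        mm=np.zeros(o.shape,np.uint8);cv2.drawContours(mm,[c],-1,1,-1)
        print("blk",rect(ci,c,25),cv2.boundingRect(c),np.median(V[mm>0]))
    m=np.zeros_like(o)
    x0,x1,y0,y1=(255,285,125,160) if n=="top" else (245,275,205,235)
    m[y0:y1,x0:x1]=1
    for c in conts((H<16)&(S>180)&(V>100)&m,3): print("trig",rect(ci,c,205),cv2.boundingRect(c))
E
```

```text
top
green (array([503.4,  13.8, 217.9, 196.8]), np.float64(-1.515))
blue (array([497.1, 268.6, 206.4, 112.6]), np.float64(-0.123))
white (array([ 702.6, -639. ,  310.2,  213.6]), np.float64(0.054)) (428, 103, 71, 102)
white (array([ 509.3, -309.8,  232.4,  205.6]), np.float64(1.45)) (315, 176, 83, 77)
white (array([511.9, 389.8, 205.9, 109.1]), np.float64(-0.127)) (103, 174, 46, 72)
yel (array([686. , 229.8,  48.5,  45.7]), np.float64(-1.555)) (171, 145, 17, 16)
blk (array([ 393.7, -249.7,  164.1,   38.3]), np.float64(-1.558)) (310, 246, 56, 14) 160.0
blk (array([ 471.9, -234.5,   64.3,   45.7]), np.float64(-0.409)) (322, 214, 22, 25) 82.0
blk (array([ 455.1, -370.1,   56.2,   43.7]), np.float64(0.163)) (370, 223, 17, 20) 69.0
blk (array([ 556.5, -378. ,   53.6,   40. ]), np.float64(-0.326)) (372, 189, 17, 20) 162.0
blk (array([ 624. , -369.1,  163.5,   25.8]), np.float64(1.445)) (350, 170, 55, 13) 164.0
blk (array([ 608.2, -179.7,   62.6,   30.7]), np.float64(-0.159)) (310, 170, 12, 21) 164.0
trig (array([696.4, -41.5,  22.4,   7.5]), np.float64(1.262)) (267, 138, 9, 5)
scene
blue (array([-34.6, 850.7, 550.9, 255.7]), np.float64(0.0))
blue (array([ -58.5, 1271.9,  502.6,  189.4]), np.float64(-0.617))
white (array([ 677.1, -641. ,  302.8,  208.9]), np.float64(0.052)) (14, 240, 84, 123)
white (array([ 508.5, -311.7,  235.3,  200.7]), np.float64(1.456)) (122, 187, 78, 65)
white (array([509.6, 388.3, 198.8, 108.1]), np.float64(-0.12)) (341, 145, 46, 50)
yel (array([688.4, 227.7,  50.7,  46.6]), np.float64(-0.387)) (333, 214, 16, 15)
blk (array([ 469.1, -235.8,   65.7,   40.7]), np.float64(-0.418)) (173, 189, 15, 19) 110.0
blk (array([ 454.7, -373. ,   56.9,   32.1]), np.float64(0.17)) (130, 196, 14, 17) 101.0
trig (array([709.6, -46.5,  18.5,  11.2]), np.float64(1.451)) (255, 218, 8, 5)
```

```bash
cat >> h.py <<'E'
from scipy.spatial.transform import Rotation as Ro
def yawof(s):
    R=Ro.from_euler("xyz",s["tcp_rot"]).as_matrix(); return np.arctan2(R[1,0],R[0,0])
def plan(s,wps,p0=None,y0=None):
    """wps: list of (x,y,z,yaw,nrows). Tool down. Prints rows to tool axes (cm, rad), rounding carried."""
    p=np.array(s["eef_pos"] if p0 is None else p0,float); y=yawof(s) if y0 is None else y0
    for (X,Y,Z,W,n) in wps:
        out=[]
        for k in range(n):
            d=(np.array([X,Y,Z])-p)/(n-k)
            dw=((W-y+np.pi)%(2*np.pi)-np.pi) if abs(W-y)>np.pi+.3 else W-y
            dw/=(n-k)
            c,sn=np.cos(y),np.sin(y)
            t=np.array([c*d[0]+sn*d[1], sn*d[0]-c*d[1], -d[2]])/10
            nd=1 if n-k>1 else 2
            t=np.round(t,nd); a=np.round(-dw,2 if n-k>1 else 3)
            out.append("%g %g %g 0 0 %g"%(t[0]+0,t[1]+0,t[2]+0,a+0))
            t=t*10; p=p+[c*t[0]+sn*t[1], sn*t[0]-c*t[1], -t[2]]; y-=a
        print(f"-> {X:.0f},{Y:.0f},{Z:.0f},{W:.2f}: "+" | ".join(out))
    return p,y
def st(s):
    print("t",round(s["clock"],2),"p",np.round(s["eef_pos"],1),"rpy",np.round(s["tcp_rot"],3),"yaw",round(yawof(s),3),"F",np.round(s["contact_force"],1),"op",round(s["opening"],3),"q",np.round(s["qpos"],2))
E
python3 - <<'E'
from rig import r
from h import *
s=r.sense(); st(s); ci=r.camera_info("wrist"); R=cv2.Rodrigues(ci["rvec"])[0]; c=-R.T@ci["tvec"]
T=Ro.from_euler("xyz",s["tcp_rot"]).as_matrix()
print("cam in tool",T.T@(c-s["eef_pos"]),"axes cam in tool\n",np.round(T.T@R.T,3))
plan(s,[(430,-310,260,0.0,8)])
E
```

```text
t 0.15 p [ 198.2 -592.4  230.7] rpy [-3.141  0.     0.323] yaw 0.323 F [ 1.  -0.8  0.7] op 0.998 q [-1.25  0.35  1.63 -0.    1.16 -0.  ]
cam in tool [  83.77423552    0.46342826 -143.24522956] axes cam in tool
 [[ 0.    -0.946 -0.325]
 [ 1.     0.    -0.001]
 [ 0.001 -0.325  0.946]]
-> 430,-310,260,0.00: 3.9 -2.4 -0.4 0 0 0.04 | 3.8 -2.6 -0.4 0 0 0.04 | 3.7 -2.7 -0.4 0 0 0.04 | 3.5 -2.9 -0.3 0 0 0.04 | 3.4 -3 -0.4 0 0 0.04 | 3.3 -3.2 -0.3 0 0 0.04 | 3.2 -3.3 -0.4 0 0 0.04 | 3.01 -3.34 -0.33 0 0 0.043
```

{"api": "jog_arm", "payload": {"increments": "3.9 -2.4 0.4 0 0 0.04 1;3.8 -2.6 0.4 0 0 0.04 1;3.7 -2.7 0.4 0 0 0.04 1;3.5 -2.9 0.4 0 0 0.04 1;3.4 -3 0.4 0 0 0.04 1;3.3 -3.2 0.4 0 0 0.04 1;3.2 -3.3 0.4 0 0 0.04 1;3 -3.3 0.4 0 0 0.04 1"}}

```text
clock: 0.95
eef_pos: [430.8, -309.0, 199.1]
tcp_rot: [-3.142, 0.0, 0.001]
contact_force: [1.1, -0.2, -0.2]
opening: 1.0
```

{"api": "jog_arm", "payload": {"increments": "0 0 0 0 0 0 1;0 0 0 0 0 0 1;0 0 0 0 0 0 1;0 0 0 0 0 0 1;0 0 0 0 0 0 1;0 0 0 0 0 0 1;0 0 0 0 0 0 1;0 0 0 0 0 0 1"}}

```text
clock: 1.75
eef_pos: [429.8, -311.0, 199.3]
tcp_rot: [3.142, 0.0, 0.002]
contact_force: [0.0, 0.2, 0.9]
opening: 0.999
```

```bash
python3 - <<'E'
from rig import r
from h import *
s=r.sense(); st(s); im=r.grab_frame("wrist"); ci=r.camera_info("wrist"); cv2.imwrite("pics/w1.png",im[:,:,::-1])
import pickle; pickle.dump((s,ci),open("w1.pkl","wb"))
E
```

```text
t 1.75 p [ 429.8 -311.   199.3] rpy [3.142e+00 0.000e+00 2.000e-03] yaw 0.002 F [0.  0.2 0.9] op 0.999 q [-0.63  0.24  1.87 -0.    1.03  0.94]
```

View pics/w1.png

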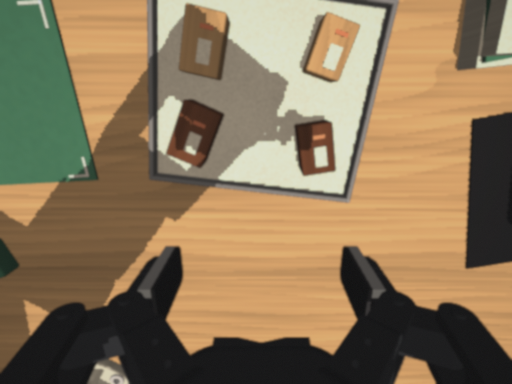

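```bash
python3 - <<'E'
import cv2
im=cv2.imread("pics/w1.png")[0:185,150:370]
cv2.imwrite("pics/w1z.png",cv2.resize(im,None,fx=3.2,fy=3.2,interpolation=cv2.INTER_CUBIC))
E
```

```text
(no output)
```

View pics/w1z.png

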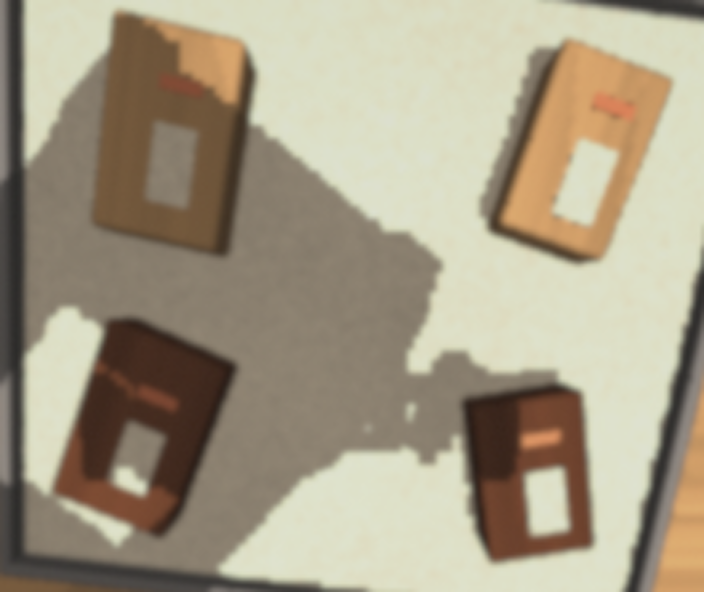

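```bash
cat >> h.py <<'E'
SZ=dict(dark_a=(64,42),dark_b=(56,38),light_a=(60,40),light_b=(54,36))
def fit(name,P):
    """P 4 corners (xy) going round; returns centre, yaw, residual, measured sides"""
    P=np.asarray(P)[:,:2]; best=None
    a,b=np.array(SZ[name])/2; Q0=np.array([[a,b],[a,-b],[-a,-b],[-a,b]])
    for Q in (Q0,Q0[[1,2,3,0]],Q0[::-1],Q0[::-1][[1,2,3,0]]):
        c=P.mean(0); Hm=Q.T@(P-c); U,S,V=np.linalg.svd(Hm); D=np.diag([1,np.sign(np.linalg.det(V.T@U.T))]); R=V.T@D@U.T
        e=np.sqrt((((Q@R.T+c)-P)**2).sum(1).mean()); w=np.arctan2(R[1,0],R[0,0])
        if best is None or e<best[2]: best=(np.round(c,1),round((w+np.pi/2)%np.pi-np.pi/2,3),round(e,1))
    L=np.linalg.norm(P-np.roll(P,-1,0),axis=1)
    return best+(np.round(L,0),)
E
python3 - <<'E'
from h import *; import pickle
s,ci=pickle.load(open("w1.pkl","rb"))
C=dict(light_a=[(118,12),(243,43),(220,252),(95,224)],light_b=[(568,40),(671,80),(603,258),(499,222)],
dark_a=[(125,323),(236,366),(165,530),(55,490)],dark_b=[(467,400),(580,392),(590,545),(493,560)])
for k,v in C.items():
    uv=np.array(v)/3.2+[150,0]; print(k,fit(k,plane(ci,uv,38)))
E
```

```text
light_a (array([ 562.1, -253.9]), np.float64(-0.193), np.float64(1.4), array([37., 58., 40., 58.]))
light_b (array([ 557.9, -381.2]), np.float64(-0.319), np.float64(1.4), array([33., 52., 35., 52.]))
dark_a (array([ 473.6, -239.7]), np.float64(-0.437), np.float64(2.6), array([38., 62., 40., 62.]))
dark_b (array([ 458.2, -372.1]), np.float64(0.16), np.float64(1.9), array([38., 53., 34., 57.]))
```

```bash
python3 - <<'E'
from rig import r
from h import *
s=r.sense(); st(s)
plan(s,[(473,-238,80,-0.437,4),(473,-238,6,-.437,3)])
m=np.array([503.4,13.8]); c,sn=np.cos(.056),np.sin(.056)
for a,b in [(-46,-55),(46,-55),(-46,55),(46,55)]: print(a,b,m+[c*a-sn*b,sn*a+c*b])
E
```

```text
t 1.8 p [ 429.9 -310.9  199.3] rpy [ 3.142e+00 -0.000e+00  3.000e-03] yaw 0.003 F [ 0.4 -0.8  0. ] op 1.0 q [-0.63  0.24  1.87  0.    1.03  0.94]
-> 473,-238,80,-0.44: 1.1 -1.8 3 0 0 0.11 | 0.9 -1.9 3 0 0 0.11 | 0.6 -2 3 0 0 0.11 | 0.44 -2.12 2.93 0 0 0.11
-> 473,-238,6,-0.44: 0 0 2.5 0 0 0 | 0 0 2.4 0 0 0 | 0 0 2.5 0 0 0
-46 -55 [460.55049959 -43.68843636]
46 -55 [552.40628129 -38.53912871]
-46 55 [454.39371871  66.13912871]
46 55 [546.24950041  71.28843636]
```

{"api": "jog_arm", "payload": {"increments": "1.1 -1.8 3 0 0 0.11 0.5;0.9 -1.9 3 0 0 0.11 0.5;0.6 -2 3 0 0 0.11 0.5;0.4 -2.1 3 0 0 0.11 0.5;0 0 1.5 0 0 0 0.5;0 0 1 0 0 0 0.5;0 0 0 0 0 0 0.5;0 0 0 0 0 0 0.5", "squeeze": 28}}

```text
clock: 2.6
eef_pos: [472.9, -238.5, 54.8]
tcp_rot: [3.142, -0.001, -0.437]
contact_force: [0.1, -0.2, 0.9]
opening: 0.749
```

```bash
cat > look.py <<'E'
import sys
from rig import r
from h import *
s=r.sense(); st(s)
for n in sys.argv[2:]:
    im=r.grab_frame(n); cv2.imwrite(f"pics/{sys.argv[1]}_{n}.png",im[:,:,::-1])
E
python3 look.py a1 wrist; python3 -c "
from rig import r
from h import *
plan(r.sense(),[(473,-238,6,-.437,4)])"
```

```text
t 2.6 p [ 472.9 -238.5   54.8] rpy [ 3.142e+00 -1.000e-03 -4.370e-01] yaw -0.437 F [ 0.1 -0.2  0.9] op 0.749 q [-0.47  0.45  1.97 -0.    0.72  1.54]
-> 473,-238,6,-0.44: 0 0 1.2 0 0 0 | 0 0 1.2 0 0 0 | 0 0 1.3 0 0 0 | -0.03 -0.05 1.21 0 0 -0.001
```

View pics/a1_wrist.png

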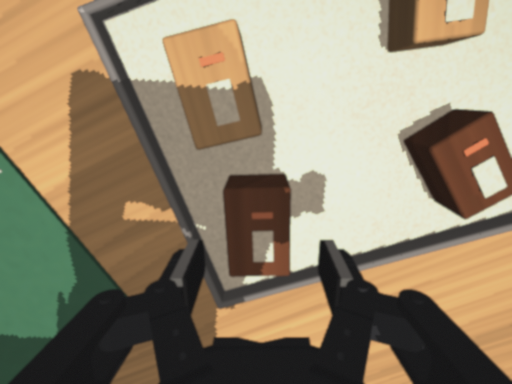

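{"api": "jog_arm", "payload": {"increments": "0 0 1.2 0 0 0 0.5;0 0 1.2 0 0 0 0.5;0 0 1.2 0 0 0 0.5;0 0 1.2 0 0 0 0.5;0 0 0 0 0 0 0.5;0 0 0 0 0 0 -1;0 0 0 0 0 0 -1;0 0 0 0 0 0 -1", "squeeze": 28}}

```text
clock: 3.45
eef_pos: [472.9, -238.1, 6.6]
tcp_rot: [3.142, -0.001, -0.437]
contact_force: [-0.3, -1.0, -0.9]
opening: 0.491
```

{"api": "jog_arm", "payload": {"increments": "0 0 0 0 0 0 -1;0 0 0 0 0 0 -1;0 0 0 0 0 0 -1;0 0 0 0 0 0 -1;0 0 -0.3 0 0 0 -1;0 0 -0.7 0 0 0 -1;0 0 -1 0 0 0 -1;0 0 -3 0 0 0 -1"}}

```text
clock: 4.25
eef_pos: [471.2, -237.2, 55.7]
tcp_rot: [-3.141, 0.004, -0.437]
contact_force: [-0.0, -0.5, -0.9]
opening: 0.489
```

```bash
python3 look.py a2 wrist;
```

```text
t 4.25 p [ 471.2 -237.2   55.7] rpy [-3.141  0.004 -0.437] yaw -0.437 F [-0.  -0.5 -0.9] op 0.489 q [-0.47  0.44  1.97  0.    0.73  1.54]
```

View pics/a2_wrist.png

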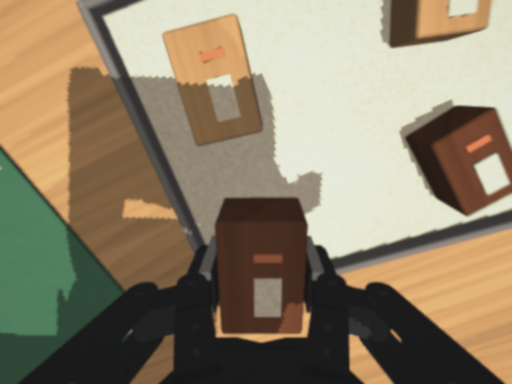

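```bash
python3 -c "
from rig import r
from h import *
plan(r.sense(),[(460.5,-43.5,60,.056,6),(460.5,-43.5,20,.056,2)])"
```

```text
-> 460,-44,60,0.06: -1.6 -2.9 0 0 0 -0.08 | -1.3 -3 0 0 0 -0.08 | -1.1 -3 0 0 0 -0.08 | -0.9 -3.1 0 0 0 -0.08 | -0.6 -3.2 0 0 0 -0.09 | -0.33 -3.29 0.1 0 0 -0.083
-> 460,-44,20,0.06: 0 0 2 0 0 0 | 0 0 2 0 0 0
```

{"api": "jog_arm", "payload": {"increments": "-1.6 -2.9 -0.2 0 0 -0.08 -1;-1.3 -3 -0.2 0 0 -0.08 -1;-1.1 -3 0 0 0 -0.08 -1;-0.9 -3.1 0 0 0 -0.08 -1;-0.6 -3.2 0 0 0 -0.09 -1;-0.3 -3.3 0 0 0 -0.083 -1;0 0 2 0 0 0 -1;0 0 1.5 0 0 0 -1"}}

```text
clock: 5.1
eef_pos: [460.0, -41.7, 25.9]
tcp_rot: [3.141, -0.002, 0.058]
contact_force: [0.2, 0.0, -1.1]
opening: 0.483
```

```bash
python3 look.py a3
```

```text
t 5.1 p [460.  -41.7  25.9] rpy [ 3.141e+00 -2.000e-03  5.800e-02] yaw 0.058 F [ 0.2  0.  -1.1] op 0.483 q [-0.09  0.42  2.13  0.    0.59  1.42]
```

{"api": "jog_arm", "payload": {"increments": "0 0 0.9 0 0 0 -1;0 0 0.5 0 0 0 -1;0 0 0.2 0 0 0 -1;0 0 0.1 0 0 0 -1;0 0 0.05 0 0 0 -1;0 0 0 0 0 0 -1;0 0 0 0 0 0 -1;0 0 0 0 0 0 -1"}}

```text
clock: 5.9
eef_pos: [459.4, -42.7, 8.0]
tcp_rot: [3.142, -0.0, 0.056]
contact_force: [0.1, -0.4, -0.8]
opening: 0.491
```

{"api": "jog_arm", "payload": {"increments": "0 0 0.05 0 0 0 -1;0 0 0.05 0 0 0 -1;0 0 0.02 0 0 0 -1;0 0 0 0 0 0 -1;0 0 0 0 0 0 0.3;0 0 0 0 0 0 0.3;0 0 0 0 0 0 0.5;0 0 -3 0 0 0 0.5"}}

```text
clock: 6.7
eef_pos: [457.0, -42.5, 34.6]
tcp_rot: [-3.141, 0.006, 0.056]
contact_force: [0.1, 0.2, 0.1]
opening: 0.75
```

```bash
python3 look.py a4; python3 -c "
from rig import r
from h import *
print('b');plan(r.sense(),[(458,-371,80,.16,8)])
print('la');plan(r.sense(),[(561.5,-252.5,80,-.193,6),(561.5,-252.5,50,-.193,2)])"
```

```text
t 6.7 p [457.  -42.5  34.6] rpy [-3.141  0.006  0.056] yaw 0.056 F [0.1 0.2 0.1] op 0.75 q [-0.1   0.41  2.12  0.    0.62  1.42]
b
-> 458,-371,80,0.16: -0.2 4.1 -0.6 0 0 -0.01 | -0.3 4.1 -0.6 0 0 -0.01 | -0.3 4.1 -0.6 0 0 -0.01 | -0.3 4.1 -0.5 0 0 -0.01 | -0.4 4.1 -0.6 0 0 -0.02 | -0.5 4.1 -0.5 0 0 -0.01 | -0.5 4.1 -0.6 0 0 -0.02 | -0.54 4 -0.54 0 0 -0.014
la
-> 562,-252,80,-0.19: 1.5 3.6 -0.8 0 0 0.04 | 1.7 3.5 -0.7 0 0 0.04 | 1.8 3.5 -0.8 0 0 0.04 | 2 3.4 -0.7 0 0 0.04 | 2.1 3.3 -0.8 0 0 0.04 | 2.24 3.17 -0.74 0 0 0.049
-> 562,-252,50,-0.19: 0 0 1.5 0 0 0 | 0 0 1.5 0 0 0
```

{"api": "jog_arm", "payload": {"increments": "0 0 -3 0 0 0 0.5;1.5 4.3 -1 0 0 0.05 0.5;2 4.2 0 0 0 0.05 0.5;2.3 4.2 0 0 0 0.05 0.5;2.6 4 0 0 0 0.05 0.5;2.9 3.8 1 0 0 0.05 0.5;0 0 1.5 0 0 0 0.5;0 0 0 0 0 0 0.5"}}

```text
clock: 7.5
eef_pos: [561.9, -253.9, 49.4]
tcp_rot: [-3.141, 0.004, -0.196]
contact_force: [-0.4, 0.8, 0.4]
opening: 0.751
```

```bash
python3 look.py a5 wrist; python3 -c "
from rig import r
from h import *
plan(r.sense(),[(561.5,-252.5,6.6,-.193,4)])"
```

```text
t 7.5 p [ 561.9 -253.9   49.4] rpy [-3.141  0.004 -0.196] yaw -0.196 F [-0.4  0.8  0.4] op 0.751 q [-0.43  0.56  1.78  0.    0.81  1.34]
-> 562,-252,7,-0.19: 0 0 1.1 0 0 0 | 0 0 1.1 0 0 0 | 0 0 1.1 0 0 0 | -0.03 -0.04 1.06 0 0 -0.002
```

View pics/a5_wrist.png

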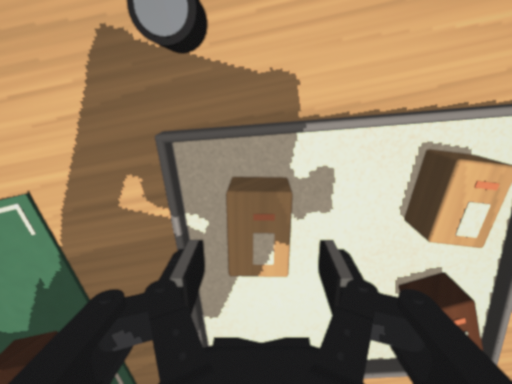

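{"api": "jog_arm", "payload": {"increments": "0 0 1.2 0 0 0 0.5;0 0 1.2 0 0 0 0.5;0 0 1.2 0 0 0 0.5;0 0 0.7 0 0 0 0.5;0 0 0 0 0 0 0.5;0 0 0 0 0 0 -1;0 0 0 0 0 0 -1;0 0 0 0 0 0 -1"}}

```text
clock: 8.35
eef_pos: [563.7, -253.9, 9.1]
tcp_rot: [3.141, -0.001, -0.194]
contact_force: [-0.2, -0.3, -1.0]
opening: 0.464
```

{"api": "jog_arm", "payload": {"increments": "0 0 0 0 0 0 -1;0 0 0 0 0 0 -1;0 0 0 0 0 0 -1;0 0 -0.3 0 0 0 -1;0 0 -0.7 0 0 0 -1;0 0 -2 0 0 0 -1;0 0 -2.2 0 0 0 -1;0 0 0 0 0 0 -1"}}

```text
clock: 9.15
eef_pos: [565.2, -254.5, 63.6]
tcp_rot: [3.141, -0.005, -0.194]
contact_force: [0.6, 1.0, -0.6]
opening: 0.466
```

```bash
python3 look.py a6; python3 -c "
from rig import r
from h import *
plan(r.sense(),[(552,-38.5,58,.056,6),(552.5,-38.5,20,.056,2)])"
```

```text
t 9.15 p [ 565.2 -254.5   63.6] rpy [ 3.141 -0.005 -0.194] yaw -0.194 F [ 0.6  1.  -0.6] op 0.466 q [-0.43  0.54  1.77  0.    0.83  1.34]
-> 552,-38,58,0.06: -0.9 -3.5 0.1 0 0 -0.04 | -0.8 -3.5 0.1 0 0 -0.04 | -0.6 -3.6 0.1 0 0 -0.04 | -0.5 -3.6 0.1 0 0 -0.04 | -0.3 -3.6 0.1 0 0 -0.05 | -0.21 -3.53 0.06 0 0 -0.04
-> 552,-38,20,0.06: 0 0 1.9 0 0 0 | 0.05 0 1.9 0 0 0
```

{"api": "jog_arm", "payload": {"increments": "-0.9 -3.5 0.1 0 0 -0.04 -1;-0.8 -3.5 0.1 0 0 -0.04 -1;-0.6 -3.6 0.1 0 0 -0.04 -1;-0.5 -3.6 0.1 0 0 -0.04 -1;-0.3 -3.6 0.1 0 0 -0.05 -1;-0.2 -3.5 0.1 0 0 -0.04 -1;0 0 2 0 0 0 -1;0 0 1.5 0 0 0 -1"}}

```text
clock: 9.95
eef_pos: [550.0, -37.0, 18.7]
tcp_rot: [3.142, 0.0, 0.058]
contact_force: [-0.0, -0.1, -0.7]
opening: 0.466
```

{"api": "jog_arm", "payload": {"increments": "0 0 0.6 0 0 0 -1;0 0 0.2 0 0 0 -1;0 0 0 0 0 0 -1;0 0 0 0 0 0 -1;0 0 0 0 0 0 -1;0 0 0 0 0 0 -1;0 0 0 0 0 0 -1;0 0 0 0 0 0 -1"}}

```text
clock: 10.75
eef_pos: [550.3, -38.0, 11.8]
tcp_rot: [3.142, -0.0, 0.056]
contact_force: [-0.0, 0.8, -0.1]
opening: 0.462
```

```bash
python3 look.py a7 wrist
```

```text
t 10.75 p [550.3 -38.   11.8] rpy [ 3.142 -0.     0.056] yaw 0.056 F [-0.   0.8 -0.1] op 0.462 q [-0.07  0.54  1.94  0.    0.66  1.44]
```

View pics/a7_wrist.png

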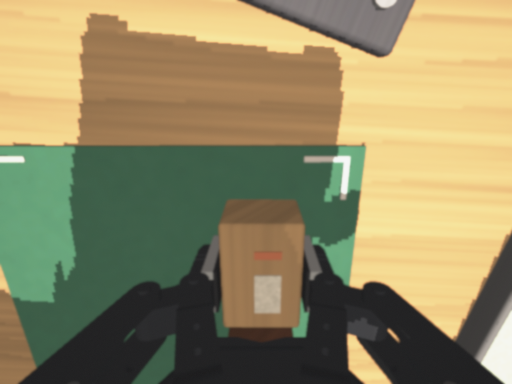

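{"api": "jog_arm", "payload": {"increments": "0 0 0.07 0 0 0 -1;0 0 0.06 0 0 0 -1;0 0 0.05 0 0 0 -1;0 0 0.04 0 0 0 -1;0 0 0.03 0 0 0 -1;0 0 0 0 0 0 -1;0 0 0 0 0 0 -1;0 0 0 0 0 0 -1"}}

```text
clock: 11.6
eef_pos: [550.3, -38.0, 9.1]
tcp_rot: [3.142, -0.0, 0.056]
contact_force: [0.8, -0.4, -1.3]
opening: 0.464
```

```bash
python3 look.py a8
```

```text
t 11.6 p [550.3 -38.    9.1] rpy [ 3.142 -0.     0.056] yaw 0.056 F [ 0.8 -0.4 -1.3] op 0.464 q [-0.07  0.55  1.94 -0.    0.66  1.44]
```

{"api": "jog_arm", "payload": {"increments": "0 0 0.04 0 0 0 -1;0 0 0.03 0 0 0 -1;0 0 0.03 0 0 0 -1;0 0 0 0 0 0 -1;0 0 0 0 0 0 -1;0 0 0 0 0 0 -1;0 0 0 0 0 0 -1;0 0 0 0 0 0 -1"}}

```text
clock: 12.4
eef_pos: [550.3, -38.0, 9.0]
tcp_rot: [3.142, -0.0, 0.056]
contact_force: [-4.7, 0.2, 11.6]
opening: 0.466
```

{"api": "jog_arm", "payload": {"increments": "0 0 -0.08 0 0 0 -1;0 0 0 0 0 0 0.3;0 0 0 0 0 0 0.3;0 0 0 0 0 0 0.5;0 0 -2 0 0 0 0.5;0 0 -4 0 0 0 0.5;0 0 0 0 0 0 0.5;0 0 0 0 0 0 0.5"}}

```text
clock: 13.2
eef_pos: [550.9, -38.1, 69.6]
tcp_rot: [3.141, -0.002, 0.056]
contact_force: [-0.2, -0.1, -0.2]
opening: 0.747
```

```bash
python3 look.py a9 top; python3 -c "
from rig import r
from h import *
plan(r.sense(),[(458,-371,60,.16,8)])
im=cv2.imread('pics/a9_top.png')[90:270,90:420]
cv2.imwrite('pics/a9c.png',cv2.resize(im,None,fx=2.4,fy=2.4,interpolation=cv2.INTER_CUBIC))
"
```

```text
t 13.2 p [550.9 -38.1  69.6] rpy [ 3.141e+00 -2.000e-03  5.600e-02] yaw 0.056 F [-0.2 -0.1 -0.2] op 0.747 q [-0.07  0.45  1.92  0.    0.78  1.44]
-> 458,-371,60,0.16: -1.4 4.1 0.1 0 0 -0.01 | -1.4 4.1 0.1 0 0 -0.01 | -1.5 4.1 0.1 0 0 -0.01 | -1.5 4 0.1 0 0 -0.01 | -1.5 4 0.1 0 0 -0.02 | -1.6 4 0.1 0 0 -0.01 | -1.7 4 0.1 0 0 -0.02 | -1.75 3.95 0.17 0 0 -0.014
```

View pics/a9c.png

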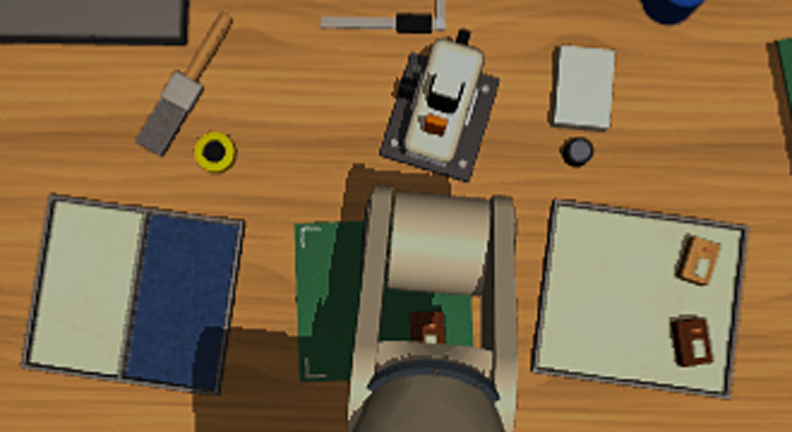

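{"api": "jog_arm", "payload": {"increments": "-1.4 4.1 0 0 0 -0.01 0.5;-1.4 4.1 0 0 0 -0.01 0.5;-1.5 4.1 0 0 0 -0.01 0.5;-1.5 4 0.2 0 0 -0.01 0.5;-1.5 4 0.2 0 0 -0.02 0.5;-1.6 4 0.2 0 0 -0.01 0.5;-1.7 4 0.2 0 0 -0.02 0.5;-1.7 4 0.2 0 0 -0.014 0.5"}}

```text
clock: 14.05
eef_pos: [457.1, -372.4, 57.2]
tcp_rot: [-3.14, 0.002, 0.16]
contact_force: [1.5, 0.5, -0.6]
opening: 0.751
```

```bash
python3 look.py a10 wrist; python3 -c "
from rig import r
from h import *
plan(r.sense(),[(458,-371,8,.16,4)])"
```

```text
t 14.05 p [ 457.1 -372.4   57.2] rpy [-3.14e+00  2.00e-03  1.60e-01] yaw 0.16 F [ 1.5  0.5 -0.6] op 0.751 q [-0.69  0.51  1.83  0.    0.8   0.72]
-> 458,-371,8,0.16: 0.1 -0.2 1.2 0 0 0 | 0.1 -0.2 1.2 0 0 0 | 0 -0.1 1.3 0 0 0 | 0.08 -0.19 1.24 0 0 0
```

View pics/a10_wrist.png

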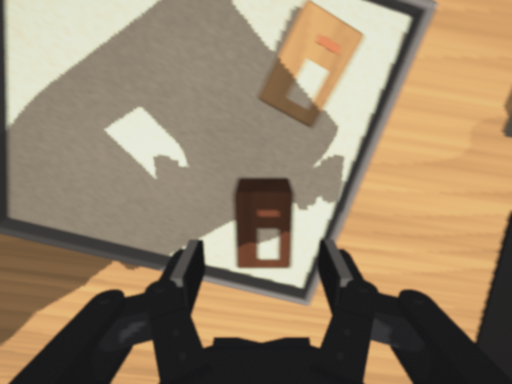

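{"api": "jog_arm", "payload": {"increments": "0 0 1.2 0 0 0 0.5;0 0 1.2 0 0 0 0.5;0 0 1.2 0 0 0 0.5;0 0 1.2 0 0 0 0.5;0 0 0 0 0 0 0.5;0 0 0 0 0 0 -1;0 0 0 0 0 0 -1;0 0 0 0 0 0 -1"}}

```text
clock: 14.9
eef_pos: [459.2, -371.6, 11.5]
tcp_rot: [3.141, -0.001, 0.16]
contact_force: [-0.2, 0.0, -0.5]
opening: 0.44
```

{"api": "jog_arm", "payload": {"increments": "0 0 0 0 0 0 -1;0 0 0 0 0 0 -1;0 0 0 0 0 0 -1;0 0 0 0 0 0 -1;0 0 0 0 0 0 -1;0 0 0 0 0 0 -1;0 0 0 0 0 0 -1;0 0 0 0 0 0 -1"}}

```text
clock: 15.7
eef_pos: [458.9, -371.6, 11.3]
tcp_rot: [3.141, -0.0, 0.16]
contact_force: [0.6, 1.5, 6.5]
opening: 0.441
```

```bash
python3 look.py a11 ; python3 -c "
from rig import r
from h import *
s=r.sense();p=s['eef_pos'].copy();p[2]+=55
plan(s,[(454.4,67,60,.056,9)],p0=p)"
```

```text
t 15.7 p [ 458.9 -371.6   11.3] rpy [ 3.141 -0.     0.16 ] yaw 0.16 F [0.6 1.5 6.5] op 0.441 q [-0.68  0.58  1.85  0.    0.71  0.73]
-> 454,67,60,0.06: 0.7 -4.8 0.1 0 0 0.01 | 0.7 -4.8 0.1 0 0 0.01 | 0.6 -4.8 0.1 0 0 0.01 | 0.6 -4.9 0.1 0 0 0.01 | 0.5 -4.8 0 0 0 0.01 | 0.5 -4.9 0.1 0 0 0.01 | 0.4 -4.9 0 0 0 0.01 | 0.4 -4.8 0.1 0 0 0.02 | 0.34 -4.89 0.03 0 0 0.014
```

{"api": "jog_arm", "payload": {"increments": "0 0 -0.3 0 0 0 -1;0 0 -0.7 0 0 0 -1;0 0 -2 0 0 0 -1;0 0 -2.5 0 0 0 -1;0.7 -4.8 0 0 0 0.01 -1;0.7 -4.8 0 0 0 0.01 -1;0.6 -4.8 0 0 0 0.01 -1;0.6 -4.8 0 0 0 0.01 -1"}}

```text
clock: 16.5
eef_pos: [456.4, -176.2, 66.3]
tcp_rot: [3.141, -0.0, 0.119]
contact_force: [0.5, 0.7, -1.5]
opening: 0.44
```

{"api": "jog_arm", "payload": {"increments": "0.5 -4.8 0 0 0 0.01 -1;0.5 -4.8 0 0 0 0.01 -1;0.4 -4.8 0 0 0 0.01 -1;0.4 -4.9 0 0 0 0.02 -1;0.3 -4.9 0 0 0 0.014 -1;0 0 0.5 0 0 0 -1;0 0 1 0 0 0 -1;0 0 1 0 0 0 -1"}}

```text
clock: 17.3
eef_pos: [454.0, 64.7, 40.4]
tcp_rot: [3.141, -0.0, 0.056]
contact_force: [-1.0, 0.3, -0.7]
opening: 0.443
```

```bash
python3 look.py a12 wrist
```

```text
t 17.3 p [454.   64.7  40.4] rpy [ 3.141 -0.     0.056] yaw 0.056 F [-1.   0.3 -0.7] op 0.443 q [ 0.14  0.39  2.13 -0.    0.62  1.65]
```

View pics/a12_wrist.png

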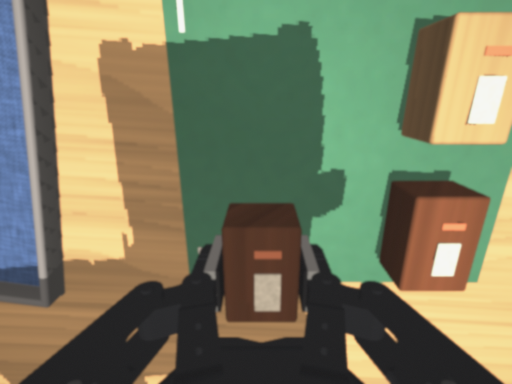

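```bash
python3 -c "
from rig import r
from h import *
ci=r.camera_info('wrist')
print(plane(ci,[(475,280),(188,260),(180,130),(345,280)],4))
print(plane(ci,[(403,288),(466,291),(489,197),(435,182)],38))"
```

```text
[[ 413.2322078  -100.64495369    4.        ]
 [ 418.49493137  116.09065061    4.        ]
 [ 513.31386748  118.17832536    4.        ]
 [ 407.43416088   -2.76481825    4.        ]]
[[428.43118174 -25.97509294  38.        ]
 [428.55932594 -65.30210191  38.        ]
 [490.69093199 -59.55560061  38.        ]
 [497.60073586 -27.98155592  38.        ]]
```

{"api": "jog_arm", "payload": {"increments": "0 0 1.2 0 0 0 -1;0 0 0.9 0 0 0 -1;0 0 0.4 0 0 0 -1;0 0 0.1 0 0 0 -1;0 0 0.05 0 0 0 -1;0 0 0.05 0 0 0 -1;0 0 0 0 0 0 -1;0 0 0 0 0 0 -1"}}

```text
clock: 18.15
eef_pos: [454.2, 65.3, 14.2]
tcp_rot: [-3.142, -0.001, 0.056]
contact_force: [-1.0, -0.8, -1.1]
opening: 0.443
```

{"api": "jog_arm", "payload": {"increments": "0 0 0.06 0 0 0 -1;0 0 0.06 0 0 0 -1;0 0 0.05 0 0 0 -1;0 0 0.04 0 0 0 -1;0 0 0 0 0 0 -1;0 0 0 0 0 0 -1;0 0 0 0 0 0 -1;0 0 0 0 0 0 -1"}}

```text
clock: 18.95
eef_pos: [454.0, 65.3, 11.8]
tcp_rot: [-3.142, 0.0, 0.056]
contact_force: [-0.5, -0.4, -0.3]
opening: 0.442
```

{"api": "jog_arm", "payload": {"increments": "0 0 0.03 0 0 0 -1;0 0 0 0 0 0 -1;0 0 0 0 0 0 0.3;0 0 0 0 0 0 0.3;0 0 0 0 0 0 0.5;0 0 -2 0 0 0 0.5;0 0 -4 0 0 0 0.5;0 0 0 0 0 0 0.5"}}

```text
clock: 19.75
eef_pos: [456.7, 65.6, 75.0]
tcp_rot: [-3.141, -0.006, 0.056]
contact_force: [-0.3, 0.4, 0.2]
opening: 0.755
```

```bash
python3 look.py a13 ; python3 -c "
from rig import r
from h import *
s=r.sense()
plan(s,[(557,-380,55,-.319,10)])"
```

```text
t 19.75 p [456.7  65.6  75. ] rpy [-3.141 -0.006  0.056] yaw 0.056 F [-0.3  0.4  0.2] op 0.755 q [0.14 0.33 2.11 0.   0.7  1.65]
-> 557,-380,55,-0.32: 0.8 4.5 0.2 0 0 0.04 | 0.9 4.5 0.2 0 0 0.04 | 1.1 4.4 0.2 0 0 0.04 | 1.3 4.4 0.2 0 0 0.04 | 1.5 4.3 0.2 0 0 0.04 | 1.6 4.3 0.2 0 0 0.03 | 1.8 4.2 0.2 0 0 0.04 | 1.9 4.1 0.2 0 0 0.03 | 2 4.1 0.2 0 0 0.04 | 2.23 4.03 0.2 0 0 0.035
```

{"api": "jog_arm", "payload": {"increments": "0.8 4.5 0 0 0 0.04 0.5;0.9 4.5 0 0 0 0.04 0.5;1.1 4.4 0 0 0 0.04 0.5;1.3 4.4 0 0 0 0.04 0.5;1.5 4.3 0 0 0 0.04 0.5;1.6 4.3 0 0 0 0.03 0.5;1.8 4.2 0 0 0 0.04 0.5;1.9 4.1 0 0 0 0.03 0.5"}}

```text
clock: 20.55
eef_pos: [534.7, -292.8, 70.9]
tcp_rot: [-3.141, 0.0, -0.246]
contact_force: [0.7, 0.5, 0.4]
opening: 0.751
```

{"api": "jog_arm", "payload": {"increments": "2 4.1 0 0 0 0.04 0.5;2.2 4 0.8 0 0 0.035 0.5;0 0 1 0 0 0 0.5;0 0 0 0 0 0 0.5;0 0 0 0 0 0 0.5;0 0 0 0 0 0 0.5;0 0 0 0 0 0 0.5;0 0 0 0 0 0 0.5"}}

```text
clock: 21.35
eef_pos: [554.4, -379.4, 54.0]
tcp_rot: [3.141, -0.001, -0.318]
contact_force: [0.2, 0.2, -0.2]
opening: 0.746
```

```bash
python3 look.py a14 wrist
```

```text
t 21.35 p [ 554.4 -379.4   54. ] rpy [ 3.141e+00 -1.000e-03 -3.180e-01] yaw -0.318 F [ 0.2  0.2 -0.2] op 0.746 q [-0.6   0.62  1.65  0.    0.88  1.29]
```

View pics/a14_wrist.png

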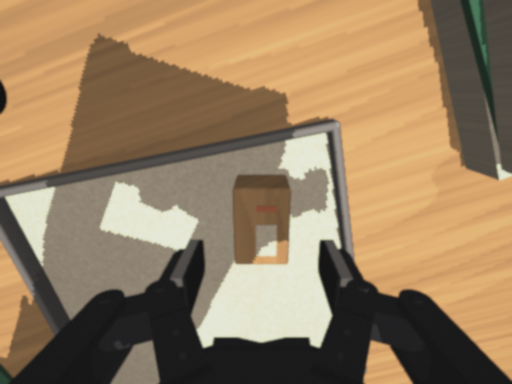

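Aligned; the block sits at columns 234–290, centred between the fingers. Down to about 9 and grip.

{"api": "jog_arm", "payload": {"increments": "0.2 0 1.2 0 0 0 0.5;0 0 1.2 0 0 0 0.5;0 0 1.2 0 0 0 0.5;0 0 0.8 0 0 0 0.5;0 0 0 0 0 0 0.5;0 0 0 0 0 0 0.5;0 0 0 0 0 0 -1;0 0 0 0 0 0 -1"}}

```text
clock: 22.2
eef_pos: [556.4, -380.9, 10.1]
tcp_rot: [3.141, -0.001, -0.319]
contact_force: [-0.4, -1.7, 2.8]
opening: 0.418
```

{"api": "jog_arm", "payload": {"increments": "0 0 0 0 0 0 -1;0 0 0 0 0 0 -1;0 0 0 0 0 0 -1;0 0 0 0 0 0 -1;0 0 0 0 0 0 -1;0 0 0 0 0 0 -1;0 0 0 0 0 0 -1;0 0 0 0 0 0 -1"}}

```text
clock: 23.0
eef_pos: [556.4, -381.0, 10.1]
tcp_rot: [3.141, -0.001, -0.319]
contact_force: [0.5, 0.1, 5.9]
opening: 0.418
```

```bash
python3 look.py a15 ; python3 -c "
from rig import r
from h import *
s=r.sense();p=s['eef_pos'].copy();p[2]+=55
plan(s,[(546,71,70,.056,10)],p0=p)"
```

```text
t 23.0 p [ 556.4 -381.    10.1] rpy [ 3.141e+00 -1.000e-03 -3.190e-01] yaw -0.319 F [0.5 0.1 5.9] op 0.418 q [-0.6   0.68  1.65 -0.    0.81  1.29]
-> 546,71,70,0.06: -1.5 -4.3 0 0 0 -0.04 | -1.3 -4.3 -0.1 0 0 -0.04 | -1.2 -4.4 0 0 0 -0.04 | -1 -4.4 -0.1 0 0 -0.04 | -0.8 -4.4 0 0 0 -0.04 | -0.7 -4.5 -0.1 0 0 -0.04 | -0.5 -4.5 0 0 0 -0.03 | -0.3 -4.5 -0.1 0 0 -0.04 | -0.1 -4.5 0 0 0 -0.03 | -0.04 -4.53 -0.09 0 0 -0.035
```

{"api": "jog_arm", "payload": {"increments": "0 0 -0.3 0 0 0 -1;0 0 -0.7 0 0 0 -1;0 0 -2 0 0 0 -1;0 0 -2.5 0 0 0 -1;-1.5 -4.3 0 0 0 -0.04 -1;-1.3 -4.3 -0.1 0 0 -0.04 -1;-1.2 -4.4 0 0 0 -0.04 -1;-1 -4.4 -0.1 0 0 -0.04 -1"}}

```text
clock: 23.8
eef_pos: [551.8, -197.9, 66.8]
tcp_rot: [-3.141, 0.0, -0.158]
contact_force: [1.0, 1.0, -1.7]
opening: 0.419
```

{"api": "jog_arm", "payload": {"increments": "-0.8 -4.4 0 0 0 -0.04 -1;-0.7 -4.5 -0.1 0 0 -0.04 -1;-0.5 -4.5 0 0 0 -0.03 -1;-0.3 -4.5 0 0 0 -0.04 -1;-0.1 -4.5 0 0 0 -0.03 -1;0 -4.5 0 0 0 -0.035 -1;0 0 2 0 0 0 -1;0 0 2 0 0 0 -1"}}

```text
clock: 24.6
eef_pos: [546.6, 72.9, 27.9]
tcp_rot: [-3.141, -0.002, 0.059]
contact_force: [0.4, -0.3, -1.3]
opening: 0.418
```

```bash
python3 look.py a16 wrist
```

```text
t 24.6 p [546.6  72.9  27.9] rpy [-3.141e+00 -2.000e-03  5.900e-02] yaw 0.059 F [ 0.4 -0.3 -1.3] op 0.418 q [0.13 0.52 1.93 0.   0.69 1.64]
```

View pics/a16_wrist.png

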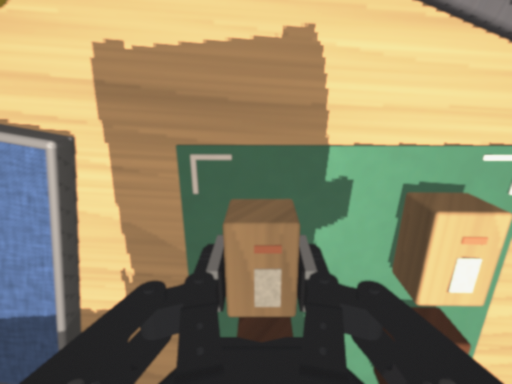

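{"api": "jog_arm", "payload": {"increments": "0 0 0.9 0 0 0 -1;0 0 0.4 0 0 0 -1;0 0 0.1 0 0 0 -1;0 0 0.05 0 0 0 -1;0 0 0.05 0 0 0 -1;0 0 0 0 0 0 -1;0 0 0 0 0 0 -1;0 0 0 0 0 0 -1"}}

```text
clock: 25.45
eef_pos: [546.2, 71.1, 12.7]
tcp_rot: [-3.142, -0.0, 0.056]
contact_force: [0.6, -0.0, -0.6]
opening: 0.416
```

{"api": "jog_arm", "payload": {"increments": "0 0 0.06 0 0 0 -1;0 0 0.06 0 0 0 -1;0 0 0.05 0 0 0 -1;0 0 0.04 0 0 0 -1;0 0 0.03 0 0 0 -1;0 0 0 0 0 0 -1;0 0 0 0 0 0 -1;0 0 0 0 0 0 -1"}}

```text
clock: 26.25
eef_pos: [546.0, 71.1, 10.1]
tcp_rot: [-3.142, 0.0, 0.056]
contact_force: [-1.1, -0.6, 1.6]
opening: 0.419
```

{"api": "jog_arm", "payload": {"increments": "0 0 0 0 0 0 0.3;0 0 0 0 0 0 0.3;0 0 0 0 0 0 0.5;0 0 -2 0 0 0 0.5;0 0 -4 0 0 0 0.5;0 0 -4.5 0 0 0 0.5;0 0 -4.5 0 0 0 1;0 0 -4.5 0 0 0 1"}}

```text
clock: 27.05
eef_pos: [545.7, 71.0, 206.9]
tcp_rot: [-3.142, -0.0, 0.056]
contact_force: [1.4, -0.3, -0.1]
opening: 1.001
```

```bash
python3 look.py a17 ; python3 -c "
from rig import r
from h import *
s=r.sense()
plan(s,[(700,-45,300,1.24,8)])"
```

```text
t 27.05 p [545.7  71.  206.9] rpy [-3.142 -0.     0.056] yaw 0.056 F [ 1.4 -0.3 -0.1] op 1.001 q [0.13 0.26 1.82 0.   1.06 1.64]
-> 700,-45,300,1.24: 1.8 1.6 -1.2 0 0 -0.15 | 1.6 1.8 -1.2 0 0 -0.15 | 1.3 2 -1.2 0 0 -0.15 | 1 2.2 -1.1 0 0 -0.15 | 0.7 2.3 -1.2 0 0 -0.15 | 0.3 2.4 -1.1 0 0 -0.14 | -0.1 2.4 -1.2 0 0 -0.15 | -0.42 2.43 -1.11 0 0 -0.144
```

{"api": "jog_arm", "payload": {"increments": "1.8 1.6 -1.8 0 0 -0.149 1;1.6 1.8 -1.8 0 0 -0.149 1;1.3 2 -1.8 0 0 -0.149 1;1 2.2 -1.6 0 0 -0.149 1;0.7 2.3 -0.8 0 0 -0.149 1;0.3 2.4 -0.8 0 0 -0.146 1;-0.1 2.4 -0.5 0 0 -0.149 1;-0.4 2.4 -0.4 0 0 -0.144 1"}}

```text
clock: 27.85
eef_pos: [700.6, -45.6, 300.4]
tcp_rot: [3.141, -0.0, 1.246]
contact_force: [-0.1, 0.6, -0.2]
opening: 0.999
```

{"api": "jog_arm", "payload": {"increments": "0 0 0 0 0 0 1;0 0 0 0 0 0 1;0 0 0 0 0 0 1;0 0 0 0 0 0 1;0 0 0 0 0 0 1;0 0 0 0 0 0 1;0 0 0 0 0 0 1;0 0 0 0 0 0 1"}}

```text
clock: 28.65
eef_pos: [699.9, -44.8, 300.2]
tcp_rot: [3.141, -0.0, 1.24]
contact_force: [0.1, -0.1, -0.1]
opening: 1.002
```

```bash
python3 look.py b1 wrist scene
```

```text
t 28.65 p [699.9 -44.8 300.2] rpy [ 3.141 -0.     1.24 ] yaw 1.24 F [ 0.1 -0.1 -0.1] op 1.002 q [-0.07  0.42  1.38  0.    1.34  0.26]
```

View pics/b1_wrist.png

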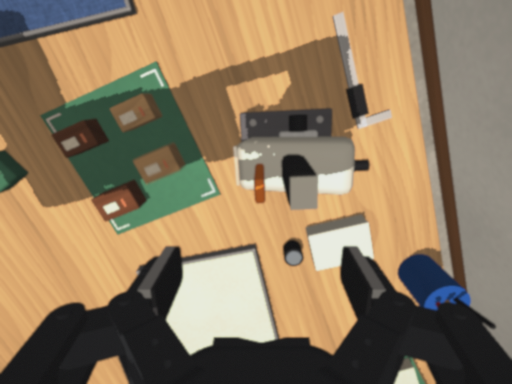

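View pics/b1_scene.png

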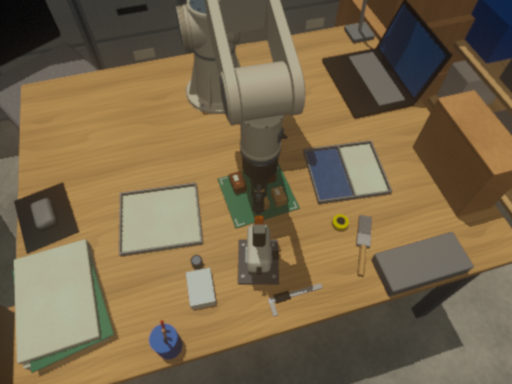

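```bash
python3 - <<'E'
import cv2
im=cv2.imread("pics/b1_wrist.png")[100:220,220:380]
cv2.imwrite("pics/b1z.png",cv2.resize(im,None,fx=5,fy=5,interpolation=cv2.INTER_CUBIC))
E
```

```text
(no output)
```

View pics/b1z.png

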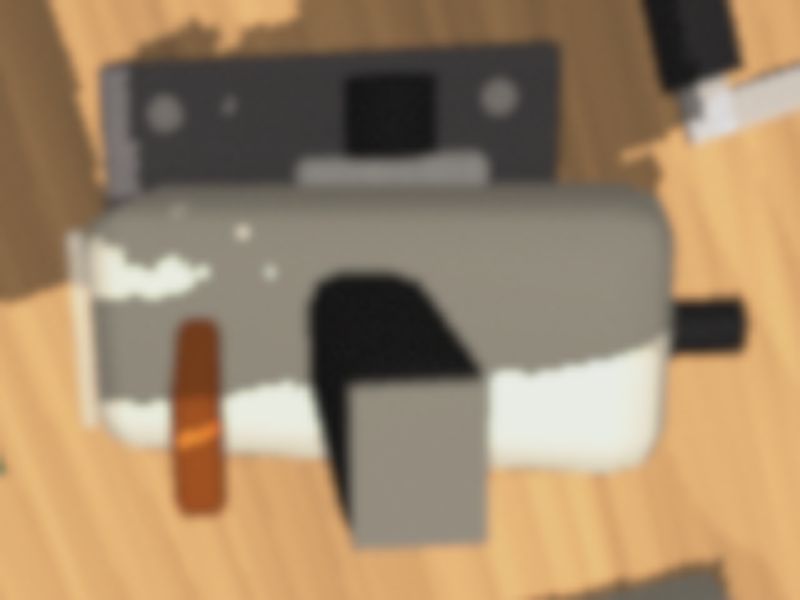

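```bash
python3 - <<'E'
from rig import r
from h import *
ci=r.camera_info("wrist")
f=lambda a:np.array(a)/5+[220,100]
G=plane(ci,f([(350,380),(485,374),(487,541),(355,548)]),214); print(G)
L=np.linalg.norm(G-np.roll(G,-1,0),axis=1);print(L)
c=G.mean(0)
e1=(G[1]-G[0]+G[2]-G[3]); e2=(G[0]-G[3]+G[1]-G[2])
print("centre",c,"yaw",np.arctan2(e1[1],e1[0]),np.arctan2(e2[1],e2[0])-np.pi/2)
P=plane(ci,f([(176,512),(224,512),(176,430),(222,430)]),205);print(P)
for yaw in (-.33,-.31,np.arctan2(e1[1],e1[0])):
    x=np.array([np.cos(yaw),np.sin(yaw)]);y=np.array([-x[1],x[0]])
    o=c[:2]-18*x; print(yaw,"org",o,"paddle in scanner",(P[:,:2]-o)@np.c_[x,y], "target",o+9.5*x)
# stand plate z~? yaw of plate top edge
Q=plane(ci,f([(105,65),(555,42)]),8); d=Q[1]-Q[0]; print("plate yaw",np.arctan2(d[1],d[0]),np.linalg.norm(d))
E
```

```text
[[729.45940443 -35.7593664  214.        ]
 [751.617157   -42.24691062 214.        ]
 [743.83128734 -72.22396145 214.        ]
 [721.17348941 -65.87637686 214.        ]]
[23.0879672  30.97165386 23.53014316 31.23604819]
centre [736.52033455 -54.02665383 214.        ] yaw -0.27893258155627093 -0.26132779955825125
[[691.86304787 -52.22600946 205.        ]
 [700.22147099 -55.09680602 205.        ]
 [697.1203762  -37.25617855 205.        ]
 [704.96918264 -39.95197494 205.        ]]
-0.33 org [719.49157236 -48.19387932] paddle in scanner [[-24.8311704  -12.76739659]
 [-15.99348659 -12.77480296]
 [-24.70838453   3.09829791]
 [-16.40952726   3.09131139]] target [728.47897463 -51.27228809]
-0.31 org [719.37833029 -48.53559838] paddle in scanner [[-25.07793536 -11.9082769 ]
 [-16.24216715 -12.09242368]
 [-24.63788131   3.95178902]
 [-16.34082348   3.77883781]] target [728.4254992  -51.43365542]
-0.27893258155627093 org [719.21603675 -49.07072026] paddle in scanner [[-25.42704786 -10.56442555]
 [-16.60126343 -11.02294382]
 [-24.49455412   5.27431789]
 [-16.20687234   4.84372344]] target [728.34886058 -51.68635187]
plate yaw -0.2822467385343244 135.51800790440728
```

```bash
python3 -c "
from rig import r
from h import *
s=r.sense()
plan(s,[(725,-50.7,232,1.29,4)])"
```

```text
-> 725,-51,232,1.29: 0.1 0.6 1.7 0 0 -0.01 | 0.1 0.7 1.7 0 0 -0.01 | 0 0.6 1.7 0 0 -0.02 | 0.03 0.66 1.71 0 0 -0.01
```

{"api": "jog_arm", "payload": {"increments": "0.1 0.6 1.7 0 0 -0.01 1;0.1 0.7 1.7 0 0 -0.01 1;0 0.6 1.7 0 0 -0.02 1;0 0.7 1.7 0 0 -0.01 1;0 0 0 0 0 0 1;0 0 0 0 0 0 1;0 0 0 0 0 0 1;0 0 0 0 0 0 1"}}

```text
clock: 29.55
eef_pos: [725.7, -51.0, 233.2]
tcp_rot: [3.14, -0.0, 1.29]
contact_force: [0.4, -0.3, 0.4]
opening: 1.001
```

```bash
python3 look.py b2 wrist
```

```text
t 29.55 p [725.7 -51.  233.2] rpy [ 3.14 -0.    1.29] yaw 1.29 F [ 0.4 -0.3  0.4] op 1.001 q [-0.07  0.51  1.39  0.    1.24  0.21]
```

View pics/b2_wrist.png

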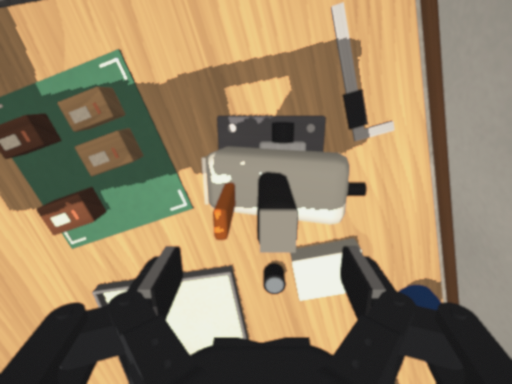

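```bash
python3 - <<'E'
import cv2
im=cv2.imread("pics/b2_wrist.png")[140:260,190:350]
cv2.imwrite("pics/b2z.png",cv2.resize(im,None,fx=5,fy=5,interpolation=cv2.INTER_CUBIC))
E
```

```text
(no output)
```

View pics/b2z.png

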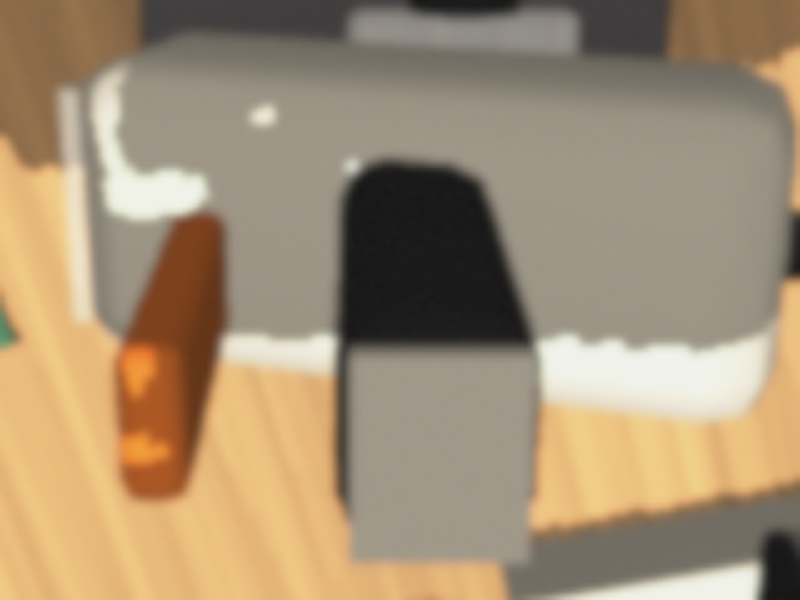

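```bash
python3 - <<'E'
from rig import r
from h import *
ci2=r.camera_info("wrist")
import copy
# reconstruct view 1 camera from tool pose
T2=Ro.from_euler("xyz",[3.14,0,1.29]).as_matrix(); s=r.sense(); T2=Ro.from_euler("xyz",s["tcp_rot"]).as_matrix(); p2=s["eef_pos"]
R2=cv2.Rodrigues(ci2["rvec"])[0]; c2=-R2.T@ci2["tvec"]
Tc=T2.T@R2.T; tc=T2.T@(c2-p2)
T1=Ro.from_euler("xyz",[3.141,0,1.24]).as_matrix(); p1=np.array([699.9,-44.8,300.2])
R1=(T1@Tc).T; c1=p1+T1@tc
ci1=dict(ci2); ci1["rvec"]=cv2.Rodrigues(R1)[0]; ci1["tvec"]=-R1@c1
f1=lambda a:np.array(a)/5+[220,100]; f2=lambda a:np.array(a)/5+[190,140]
A=f1([(350,380),(485,374),(487,541),(355,548),(178,512),(224,512)]); B=f2([(350,345),(530,345),(528,560),(352,560),(124,495),(185,495)])
ca,da=ray(ci1,A); cb,db=ray(ci2,B)
for a,b in zip(da,db):
    M=np.c_[a,-b]; t=np.linalg.lstsq(M,cb-ca,rcond=None)[0]; print(np.round((ca+a*t[0]+cb+b*t[1])/2,1),round(np.linalg.norm(ca+a*t[0]-cb-b*t[1]),1))
G=plane(ci2,B[:4],214);c=G.mean(0);e1=(G[1]-G[0]+G[2]-G[3]);yw=np.arctan2(e1[1],e1[0]);x=np.array([np.cos(yw),np.sin(yw)]);y=np.array([-x[1],x[0]])
print(c,yw,np.linalg.norm(G-np.roll(G,-1,0),axis=1)); 
P=plane(ci2,B[4:],205);
for q in (P[:,:2],p2[None,:2]): print((q-(c[:2]-18*x))@np.c_[x,y])
Pt=plane(ci2,f2([(120,345),(187,345)]),205); print((Pt[:,:2]-(c[:2]-18*x))@np.c_[x,y])
E
```

```text
[729.5 -35.4 214.9] 0.2
[751.4 -41.4 216. ] 0.1
[743.7 -71.4 215.6] 0.0
[721.2 -65.5 214.6] 0.0
[692.4 -51.9 206.1] 0.1
[700.1 -55.  204.7] 0.2
[736.40149014 -54.0740556  214.        ] -0.2813601871125885 [22.77776041 31.1041495  23.53987879 31.08761056]
[[-25.08514143 -10.69819698]
 [-16.62960102 -10.70496542]]
[[ 6.83100765 -0.11837844]]
[[-24.42361209  11.79343692]
 [-15.485649    11.79110015]]
```

{"api": "jog_arm", "payload": {"increments": "0 0 1 0 0 0 1;0 0 1 0 0 0 1;0 0 1 0 0 0 1;0 0 1 0 0 0 1;0 0 1 0 0 0 1;0 0 0 0 0 0 1;0 0 0 0 0 0 1;0 0 0 0 0 0 1"}}

```text
clock: 30.4
eef_pos: [725.7, -51.1, 182.6]
tcp_rot: [3.141, -0.0, 1.29]
contact_force: [1.3, 0.6, 0.2]
opening: 1.0
```

{"api": "jog_arm", "payload": {"increments": "0 0 1 0 0 0 1;0 0 1 0 0 0 1;0 0.2 0 0 0 0 1;0 0 0 0 0 0 1;0 0 0 0 0 0 1;0 0 0 0 0 0 1;0 0 0 0 0 0 1;0 0 0 0 0 0 1"}}

```text
clock: 31.2
eef_pos: [727.3, -51.6, 162.3]
tcp_rot: [3.141, -0.0, 1.29]
contact_force: [-0.2, -0.3, -1.0]
opening: 1.0
```

```bash
python3 look.py b3 wrist top
```

```text
t 31.2 p [727.3 -51.6 162.3] rpy [ 3.141 -0.     1.29 ] yaw 1.29 F [-0.2 -0.3 -1. ] op 1.0 q [-0.07  0.57  1.44 -0.    1.12  0.21]
```

View pics/b3_wrist.png

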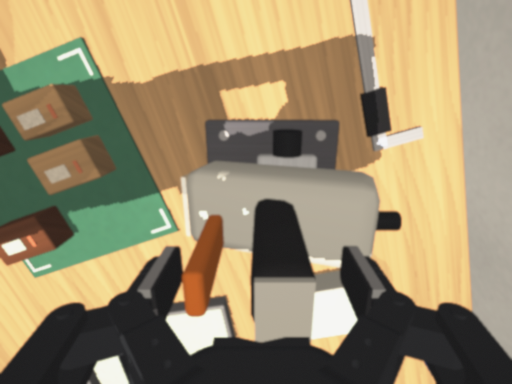

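{"api": "jog_arm", "payload": {"increments": "0 0 0 0 0 0 0.5;0 0 0 0 0 0 0.4;0 0 0 0 0 0 0.3;0 0 0 0 0 0 0.25;0 0 0 0 0 0 0.2;0 0 0 0 0 0 0.15;0 0 0 0 0 0 0.15;0 0 0 0 0 0 0.15", "squeeze": 40}}

```text
clock: 32.1
eef_pos: [725.8, -51.1, 163.3]
tcp_rot: [-3.139, 0.0, 1.29]
contact_force: [-9.4, 2.0, 12.2]
opening: 0.578
```

```bash
python3 look.py b4 wrist top scene;python3 -c "
import cv2
im=cv2.imread('pics/b4_top.png')[90:270,90:420]
cv2.imwrite('pics/b4c.png',cv2.resize(im,None,fx=2.4,fy=2.4,interpolation=cv2.INTER_CUBIC))
im=cv2.imread('pics/b4_scene.png')[120:320,170:420]
cv2.imwrite('pics/b4sc.png',cv2.resize(im,None,fx=3,fy=3,interpolation=cv2.INTER_CUBIC))
"
```

```text
t 32.1 p [725.8 -51.1 163.3] rpy [-3.139  0.     1.29 ] yaw 1.29 F [-9.4  2.  12.2] op 0.578 q [-0.07  0.57  1.44  0.    1.13  0.21]
```

View pics/b4_wrist.png

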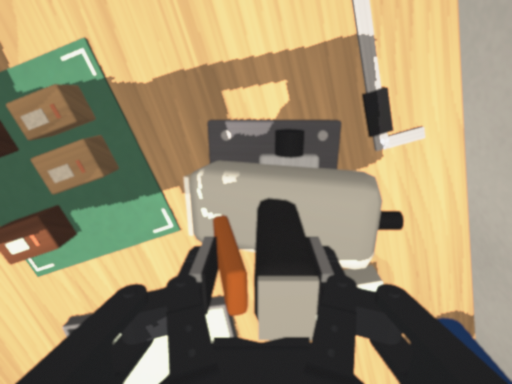

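View pics/b4sc.png

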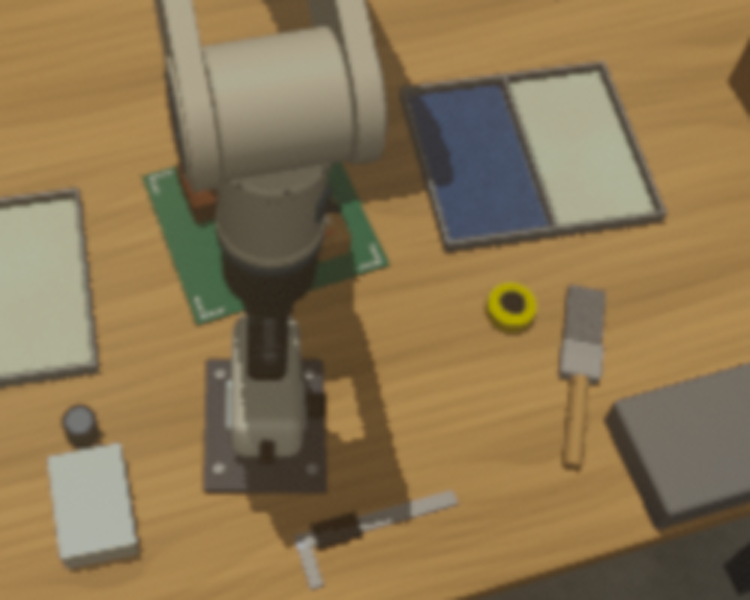

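{"api": "jog_arm", "payload": {"increments": "0 0 0 0 0 0 0.1;0 0 0 0 0 0 0.05;0 0 0 0 0 0 0;0 0 0 0 0 0 -0.2;0 0 0 0 0 0 -0.5;0 0 0 0 0 0 -0.5;0 0 0 0 0 0 -0.5;0 0 0 0 0 0 -0.5", "squeeze": 40}}

```text
clock: 33.05
eef_pos: [726.2, -51.2, 163.6]
tcp_rot: [-3.139, -0.0, 1.29]
contact_force: [-5.5, 1.6, 13.0]
opening: 0.561
```

```bash
python3 look.py b5 wrist
```

```text
t 33.05 p [726.2 -51.2 163.6] rpy [-3.139 -0.     1.29 ] yaw 1.29 F [-5.5  1.6 13. ] op 0.561 q [-0.07  0.57  1.44  0.    1.13  0.21]
```

View pics/b5_wrist.png

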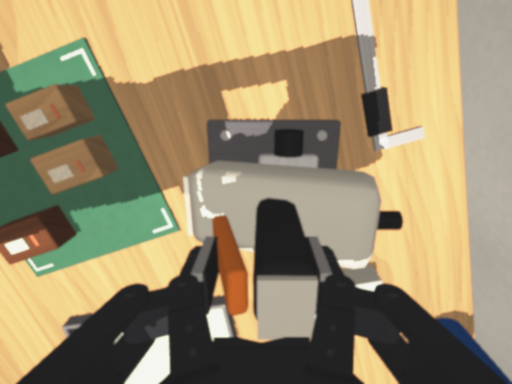

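{"api": "jog_arm", "payload": {"increments": "0 0 0 0 0 0 -0.5;0 0 0 0 0 0 -0.5;0 0 0 0 0 0 -0.5;0 0 0 0 0 0 -0.5;0 0 0 0 0 0 -0.5;0 0 0 0 0 0 -0.5;0 0 0 0 0 0 -0.5;0 0 0 0 0 0 -0.5"}}

```text
clock: 33.9
eef_pos: [726.2, -51.2, 163.6]
tcp_rot: [-3.139, -0.0, 1.29]
contact_force: [-4.7, 1.0, 13.6]
opening: 0.565
```

```bash
python3 look.py b6 top;python3 -c "
import cv2
im=cv2.imread('pics/b6_top.png')[90:270,90:420]
cv2.imwrite('pics/b6c.png',cv2.resize(im,None,fx=2.4,fy=2.4,interpolation=cv2.INTER_CUBIC))
"
```

```text
t 33.9 p [726.2 -51.2 163.6] rpy [-3.139 -0.     1.29 ] yaw 1.29 F [-4.7  1.  13.6] op 0.565 q [-0.07  0.57  1.44  0.    1.13  0.21]
```

View pics/b6c.png

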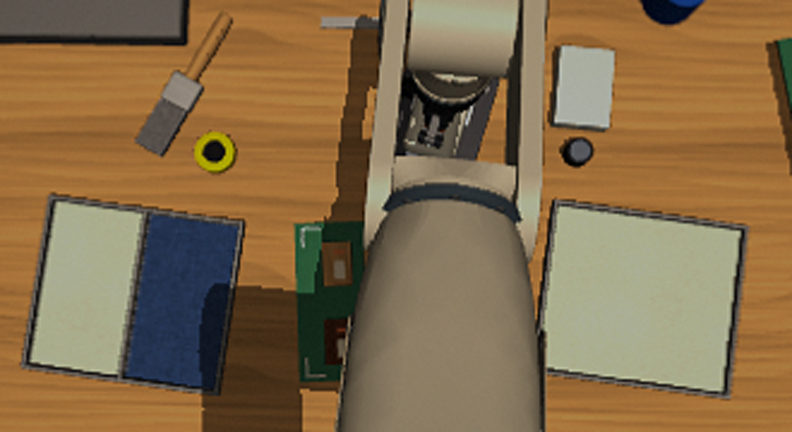

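{"api": "jog_arm", "payload": {"increments": "0 0 0 0 0 0 0.3;0 0 0 0 0 0 0.5;0 0 0 0 0 0 1;0 0 0 0 0 0 1;0 -0.1 0 0 0 0 1;0 0 0 0 0 0 1;0 0 0 0 0 0 1;0 0 0 0 0 0 1", "squeeze": 28}}

```text
clock: 34.75
eef_pos: [726.4, -51.4, 162.2]
tcp_rot: [3.141, -0.0, 1.29]
contact_force: [-0.7, 0.2, -0.4]
opening: 1.001
```

```bash
python3 look.py b7 wrist
```

```text
t 34.75 p [726.4 -51.4 162.2] rpy [ 3.141 -0.     1.29 ] yaw 1.29 F [-0.7  0.2 -0.4] op 1.001 q [-0.07  0.57  1.45 -0.    1.12  0.21]
```

View pics/b7_wrist.png

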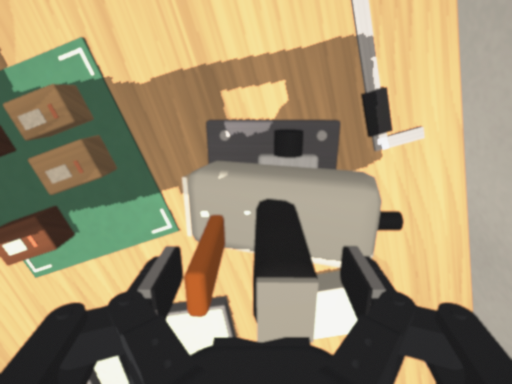

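{"api": "jog_arm", "payload": {"increments": "0 0 -1 0 0 0 1;0 0 -2 0 0 0 1;0 0 -2 0 0 0 1;0 0 -2 0 0 0 1;0 0 -2 0 0 0 1;0 0 -2 0 0 0 1;0 0 -2 0 0 0 1;0 0 0 0 0 0 1"}}

```text
clock: 35.6
eef_pos: [727.9, -51.5, 296.3]
tcp_rot: [3.136, -0.001, 1.29]
contact_force: [-0.1, 0.4, 0.1]
opening: 1.003
```

```bash
python3 -c "
from rig import r
from h import *
s=r.sense();st(s)
plan(s,[(430,14,210,.056,9)])"
```

```text
t 35.6 p [727.9 -51.5 296.3] rpy [ 3.136e+00 -1.000e-03  1.290e+00] yaw 1.29 F [-0.1  0.4  0.1] op 1.003 q [-0.07  0.47  1.31 -0.    1.35  0.21]
-> 430,14,210,0.06: -0.2 -3.4 1 0 0 0.14 | -0.7 -3.3 1 0 0 0.14 | -1.1 -3.2 0.9 0 0 0.14 | -1.6 -3 1 0 0 0.14 | -2 -2.7 0.9 0 0 0.13 | -2.3 -2.5 1 0 0 0.14 | -2.7 -2.1 0.9 0 0 0.13 | -2.9 -1.8 1 0 0 0.14 | -3.08 -1.32 0.93 0 0 0.134
```

{"api": "jog_arm", "payload": {"increments": "-0.2 -3.4 0 0 0 0.14 1;-0.7 -3.3 0.5 0 0 0.14 1;-1.1 -3.2 1 0 0 0.14 1;-1.6 -3 1.2 0 0 0.14 1;-2 -2.7 1.2 0 0 0.13 1;-2.3 -2.5 1.4 0 0 0.14 1;-2.7 -2.1 1.4 0 0 0.13 1;-2.9 -1.8 1.4 0 0 0.14 1"}}

```text
clock: 36.4
eef_pos: [459.2, 7.2, 210.0]
tcp_rot: [-3.142, 0.0, 0.184]
contact_force: [0.0, 0.1, 0.6]
opening: 0.999
```

{"api": "jog_arm", "payload": {"increments": "-3.1 -1.3 0.6 0 0 0.134 0.5;0 0 0 0 0 0 0.5;0 0 0 0 0 0 0.5;0 0 0 0 0 0 0.5;0 0 0 0 0 0 0.5;0 0 0 0 0 0 0.5;0 0 0 0 0 0 0.5;0 0 0 0 0 0 0.5"}}

```text
clock: 37.2
eef_pos: [428.4, 13.9, 205.0]
tcp_rot: [3.142, 0.0, 0.056]
contact_force: [1.1, -0.1, -0.5]
opening: 0.751
```

```bash
python3 look.py c1 wrist
```

```text
t 37.2 p [428.4  13.9 205. ] rpy [3.142 0.    0.056] yaw 0.056 F [ 1.1 -0.1 -0.5] op 0.751 q [ 0.03  0.07  2.06 -0.    1.01  1.54]
```

View pics/c1_wrist.png

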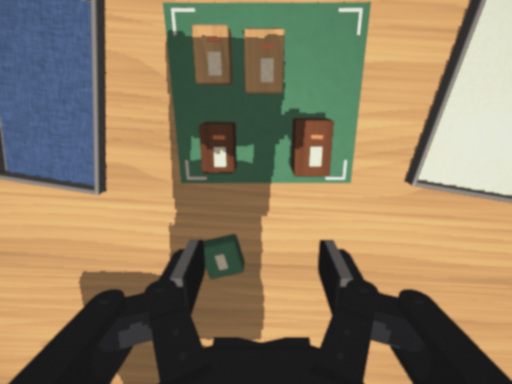

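```bash
python3 - <<'E'
import cv2
im=cv2.imread("pics/c1_wrist.png")[0:190,165:375]
cv2.imwrite("pics/c1z.png",cv2.resize(im,None,fx=3.15,fy=3.15,interpolation=cv2.INTER_CUBIC))
E
```

```text
(no output)
```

View pics/c1z.png

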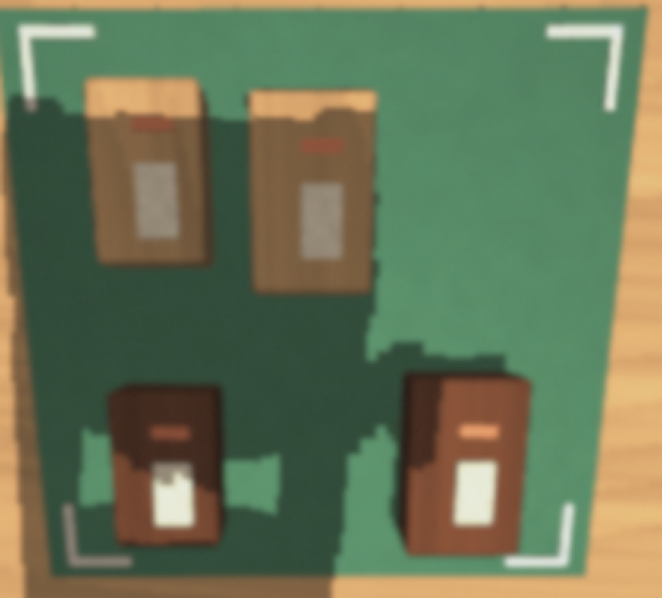

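```bash
python3 - <<'E'
from rig import r
from h import *
ci=r.camera_info("wrist"); s=r.sense()
C=dict(light_b=[(88,79),(199,79),(207,263),(97,263)],light_a=[(250,92),(376,92),(372,292),(253,292)],dark_b=[(115,395),(220,392),(219,543),(117,543)],dark_a=[(407,377),(527,380),(517,552),(408,552)])
for k,v in C.items():
    print(k,fit(k,plane(ci,np.array(v)/3.15+[165,0],38)))
E
```

```text
light_b (array([547.4,  69.9]), np.float64(0.051), np.float64(0.7), array([34., 53., 36., 53.]))
light_a (array([544.1,  16.8]), np.float64(0.057), np.float64(0.8), array([39., 59., 40., 59.]))
dark_b (array([452.2,  63.1]), np.float64(0.028), np.float64(1.7), array([36., 54., 37., 53.]))
dark_a (array([459. , -42.5]), np.float64(0.077), np.float64(1.5), array([41., 61., 40., 63.]))
```

```bash
python3 - <<'E'
from rig import r
from h import *
s=r.sense()
plan(s,[(544,17,65,1.628,11)])
E
```

```text
-> 544,17,65,1.63: 1.1 0 1.3 0 0 -0.14 | 1 0.2 1.3 0 0 -0.14 | 1 0.3 1.3 0 0 -0.14 | 0.9 0.5 1.3 0 0 -0.14 | 0.9 0.6 1.3 0 0 -0.14 | 0.8 0.7 1.3 0 0 -0.15 | 0.7 0.8 1.2 0 0 -0.14 | 0.5 0.9 1.3 0 0 -0.15 | 0.4 1 1.2 0 0 -0.14 | 0.3 1 1.3 0 0 -0.15 | 0.15 1.02 1.2 0 0 -0.142
```

{"api": "jog_arm", "payload": {"increments": "1.1 0 1.3 0 0 -0.14 1;1 0.2 1.3 0 0 -0.14 1;1 0.3 1.3 0 0 -0.14 1;0.9 0.5 1.3 0 0 -0.14 1;0.9 0.6 1.3 0 0 -0.14 1;0.8 0.7 1.3 0 0 -0.15 1;0.7 0.8 1.2 0 0 -0.14 1;0.5 0.9 1.3 0 0 -0.15 1"}}

```text
clock: 38.05
eef_pos: [513.1, 15.8, 101.5]
tcp_rot: [3.141, -0.0, 1.202]
contact_force: [0.0, 0.7, -0.1]
opening: 0.998
```

{"api": "jog_arm", "payload": {"increments": "0.4 1 1.2 0 0 -0.14 1;0.3 1 1.3 0 0 -0.15 1;0.15 1 1.2 0 0 -0.142 1;0 0 0 0 0 0 1;0 0 0 0 0 0 1;0 0 0 0 0 0 1;0 0 0 0 0 0 1;0 0 0 0 0 0 1"}}

```text
clock: 38.85
eef_pos: [543.7, 17.0, 65.7]
tcp_rot: [3.141, 0.0, 1.627]
contact_force: [-0.7, -0.4, 0.3]
opening: 1.002
```

```bash
python3 look.py c2 wrist
```

```text
t 38.85 p [543.7  17.   65.7] rpy [3.141 0.    1.627] yaw 1.627 F [-0.7 -0.4  0.3] op 1.002 q [ 0.03  0.45  1.93  0.    0.76 -0.03]
```

View pics/c2_wrist.png

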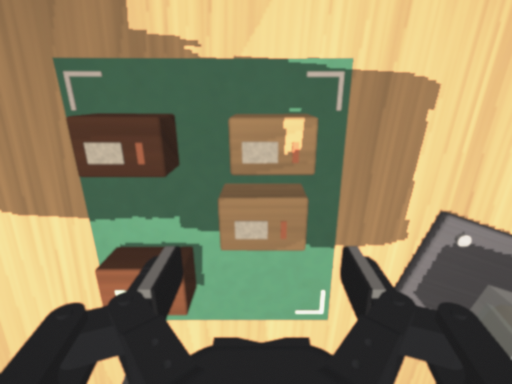

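{"api": "jog_arm", "payload": {"increments": "0 0 1.3 0 0 0 1;0 0 1.3 0 0 0 1;0 0 1.3 0 0 0 1;0 0 1 0 0 0 1;0 0 0.6 0 0 0 1;0 0 0.1 0 0 0 1;0 0 0 0 0 0 1;0 0 0 0 0 0 1"}}

```text
clock: 39.7
eef_pos: [544.1, 17.1, 9.4]
tcp_rot: [3.141, 0.0, 1.628]
contact_force: [-0.2, -0.4, -0.6]
opening: 1.001
```

{"api": "jog_arm", "payload": {"increments": "0 0 0 0 0 0 -1;0 0 0 0 0 0 -1;0 0 0 0 0 0 -1;0 0 0 0 0 0 -1;0 0 0 0 0 0 -1;0 0 0 0 0 0 -1;0 0 0 0 0 0 -1;0 0 0 0 0 0 -1", "squeeze": 28}}

```text
clock: 40.5
eef_pos: [544.1, 17.1, 9.6]
tcp_rot: [3.141, 0.0, 1.628]
contact_force: [-1.2, 0.4, 5.2]
opening: 0.699
```

```bash
python3 - <<'E'
from rig import r
from h import *
s=r.sense();st(s)
p=s['eef_pos'].copy();p[2]+=65
plan(s,[(548,262,75,1.446,6)],p0=p)
E
```

```text
t 40.5 p [544.1  17.1   9.6] rpy [3.141 0.    1.628] yaw 1.628 F [-1.2  0.4  5.2] op 0.699 q [ 0.03  0.54  1.95  0.    0.65 -0.03]
-> 548,262,75,1.45: 4.1 0.3 0 0 0 0.03 | 4.1 0.2 0 0 0 0.03 | 4.1 0 0 0 0 0.03 | 4.1 -0.1 0 0 0 0.03 | 4 -0.2 0 0 0 0.03 | 4.07 -0.25 -0.04 0 0 0.032
```

{"api": "jog_arm", "payload": {"increments": "0 0 -0.3 0 0 0 -1;0 0 -0.7 0 0 0 -1;0 0 -1.5 0 0 0 -1;0 0 -2 0 0 0 -1;0 0 -2 0 0 0 -1;0 0 0 0 0 0 -1;0 0 0 0 0 0 -1;0 0 0 0 0 0 -1"}}

```text
clock: 41.3
eef_pos: [543.2, 17.0, 73.7]
tcp_rot: [-3.141, -0.0, 1.628]
contact_force: [-0.4, -0.8, -1.7]
opening: 0.696
```

{"api": "jog_arm", "payload": {"increments": "4.1 0.3 0 0 0 0.03 -1;4.1 0.2 0 0 0 0.03 -1;4.1 0 0 0 0 0.03 -1;4.1 -0.1 0 0 0 0.03 -1;4 -0.2 0 0 0 0.03 -1;4 -0.2 0 0 0 0.032 -1;0 0 0 0 0 0 -1;0 0 0 0 0 0 -1"}}

```text
clock: 42.1
eef_pos: [547.1, 261.6, 73.0]
tcp_rot: [-3.14, 0.001, 1.448]
contact_force: [-0.3, -0.3, -0.4]
opening: 0.692
```

```bash
python3 look.py c3 wrist
```

```text
t 42.1 p [547.1 261.6  73. ] rpy [-3.140e+00  1.000e-03  1.448e+00] yaw 1.448 F [-0.3 -0.3 -0.4] op 0.692 q [ 0.44  0.51  1.79 -0.    0.84  0.57]
```

View pics/c3_wrist.png

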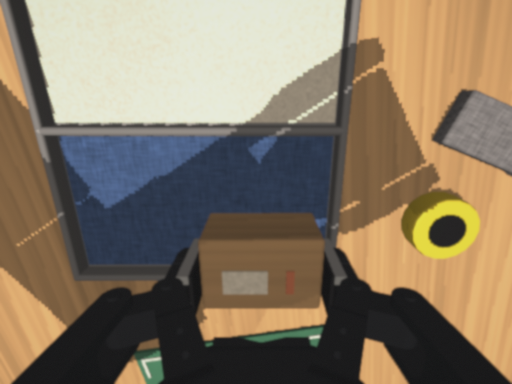

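```bash
python3 - <<'E'
from rig import r
from h import *
ci=r.camera_info("wrist"); s=r.sense()
# rim-height z=18 points: divider left/right ends, bottom wall, right wall
uv=[(43,131),(343,129),(75,273),(170,271),(55,200),(343,170),(330,235)]
P=plane(ci,uv,18)[:,:2]
t=np.array([504.5,329]);yw=-.125;x=np.array([np.cos(yw),np.sin(yw)]);y=np.array([-x[1],x[0]])
print(np.round(P,1));print(np.round((P-t)@np.c_[x,y],1))
d=P[1]-P[0];print(np.arctan2(d[1],d[0]))
# light block under gripper: target in tray frame
print((s["eef_pos"][:2]-t)@np.c_[x,y])
E
```

```text
[[403.1 338.6]
 [611.5 314.3]
 [385.5 222.9]
 [464.6 214.9]
 [392.5 287.9]
 [610.7 284.6]
 [598.9 232.2]]
[[-101.8   -3.1]
 [ 108.    -1.2]
 [-104.9 -120.1]
 [ -25.4 -118.2]
 [-106.   -54.8]
 [ 110.9  -30.8]
 [ 105.8  -84.2]]
-0.11589931410679068
[ 50.79448272 -62.47419854]
```

{"api": "jog_arm", "payload": {"increments": "0 -0.9 0 0 0 0 -1;0 0 1.5 0 0 0 -1;0 0 1.5 0 0 0 -1;0 0 1.5 0 0 0 -1;0 0 1 0 0 0 -1;0 0 0.4 0 0 0 -1;0 0 0 0 0 0 -1;0 0 0 0 0 0 -1"}}

```text
clock: 42.95
eef_pos: [539.4, 262.5, 15.2]
tcp_rot: [3.141, -0.0, 1.446]
contact_force: [0.5, 0.4, -0.6]
opening: 0.694
```

{"api": "jog_arm", "payload": {"increments": "0 0 0.2 0 0 0 -1;0 0 0.1 0 0 0 -1;0 0 0.08 0 0 0 -1;0 0 0.06 0 0 0 -1;0 0 0.05 0 0 0 -1;0 0 0.04 0 0 0 -1;0 0 0 0 0 0 -1;0 0 0 0 0 0 -1"}}

```text
clock: 43.75
eef_pos: [539.1, 262.4, 9.8]
tcp_rot: [-3.142, 0.0, 1.446]
contact_force: [-1.0, 0.9, -1.0]
opening: 0.697
```

{"api": "jog_arm", "payload": {"increments": "0 0 0.03 0 0 0 -1;0 0 0 0 0 0 -1;0 0 0 0 0 0 -1;0 0 0 0 0 0 0.6;0 0 0 0 0 0 0.7;0 0 0 0 0 0 0.7;0 0 0 0 0 0 0.7;0 0 0 0 0 0 0.7"}}

```text
clock: 44.55
eef_pos: [539.1, 262.4, 9.4]
tcp_rot: [-3.142, 0.0, 1.446]
contact_force: [-0.9, 0.5, -0.5]
opening: 0.85
```

{"api": "jog_arm", "payload": {"increments": "0 0 -1 0 0 0 0.7;0 0 -2 0 0 0 0.7;0 0 -4 0 0 0 0.7;0 0 -4 0 0 0 0.7;0 0 -3 0 0 0 0.5;0 0 0 0 0 0 0.5;0 0 0 0 0 0 0.5;0 0 0 0 0 0 0.5"}}

```text
clock: 45.35
eef_pos: [538.3, 262.0, 148.7]
tcp_rot: [-3.14, 0.001, 1.446]
contact_force: [0.2, -0.2, -0.2]
opening: 0.751
```

```bash
python3 look.py c4 wrist; python3 - <<'E'
from rig import r
from h import *
s=r.sense()
plan(s,[(547,70.5,65,.053,10)])
E
```

```text
t 45.35 p [538.3 262.  148.7] rpy [-3.140e+00  1.000e-03  1.446e+00] yaw 1.446 F [ 0.2 -0.2 -0.2] op 0.751 q [0.45 0.4  1.76 0.   0.98 0.58]
-> 547,70,65,0.05: -1.9 0.3 0.8 0 0 0.14 | -1.8 0.6 0.8 0 0 0.14 | -1.7 0.8 0.8 0 0 0.14 | -1.6 1.1 0.8 0 0 0.14 | -1.4 1.3 0.9 0 0 0.14 | -1.2 1.5 0.8 0 0 0.14 | -1 1.6 0.9 0 0 0.14 | -0.8 1.8 0.8 0 0 0.14 | -0.6 1.8 0.9 0 0 0.14 | -0.27 1.92 0.83 0 0 0.133
```

View pics/c4_wrist.png

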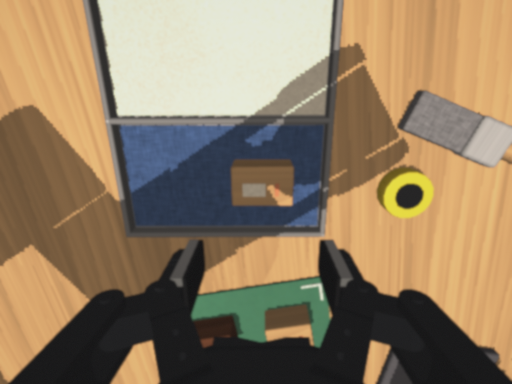

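{"api": "jog_arm", "payload": {"increments": "-1.9 0.3 0.8 0 0 0.14 0.5;-1.8 0.6 0.8 0 0 0.14 0.5;-1.7 0.8 0.8 0 0 0.14 0.5;-1.6 1.1 0.8 0 0 0.14 0.5;-1.4 1.3 0.9 0 0 0.14 0.5;-1.2 1.5 0.8 0 0 0.14 0.5;-1 1.6 0.9 0 0 0.14 0.5;-0.8 1.8 0.8 0 0 0.14 0.5"}}

```text
clock: 46.2
eef_pos: [546.0, 108.4, 81.8]
tcp_rot: [-3.141, 0.003, 0.32]
contact_force: [1.3, -0.0, -1.0]
opening: 0.757
```

{"api": "jog_arm", "payload": {"increments": "-0.6 1.8 0.9 0 0 0.14 0.5;-0.3 1.9 0.8 0 0 0.133 0.5;0 0 0 0 0 0 0.5;0 0 0 0 0 0 0.5;0 0 0 0 0 0 0.5;0 0 0 0 0 0 0.5;0 0 0 0 0 0 0.5;0 0 0 0 0 0 0.5"}}

```text
clock: 47.0
eef_pos: [547.7, 71.5, 66.7]
tcp_rot: [-3.142, -0.0, 0.054]
contact_force: [-0.0, 0.2, 0.3]
opening: 0.748
```

```bash
python3 look.py c5 wrist
```

```text
t 47.0 p [547.7  71.5  66.7] rpy [-3.142 -0.     0.054] yaw 0.054 F [-0.   0.2  0.3] op 0.748 q [0.13 0.45 1.92 0.   0.77 1.64]
```

View pics/c5_wrist.png

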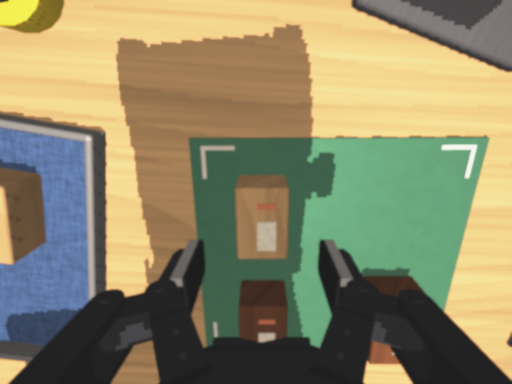

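Aligned (block columns 236–288, centre 262). Descend 5.6 cm and grip.

{"api": "jog_arm", "payload": {"increments": "0 0 1.3 0 0 0 0.5;0 0 1.3 0 0 0 0.5;0 0 1.3 0 0 0 0.5;0 0 1.2 0 0 0 0.5;0 0 0.6 0 0 0 0.5;0 0 0 0 0 0 0.5;0 0 0 0 0 0 0.5;0 0 0 0 0 0 -1"}}

```text
clock: 47.85
eef_pos: [548.0, 71.1, 9.9]
tcp_rot: [-3.142, -0.001, 0.053]
contact_force: [0.5, 0.7, -0.2]
opening: 0.597
```

{"api": "jog_arm", "payload": {"increments": "0 0 0 0 0 0 -1;0 0 0 0 0 0 -1;0 0 0 0 0 0 -1;0 0 0 0 0 0 -1;0 0 0 0 0 0 -1;0 0 0 0 0 0 -1;0 0 0 0 0 0 -1;0 0 0 0 0 0 -1"}}

```text
clock: 48.65
eef_pos: [548.1, 71.2, 10.1]
tcp_rot: [-3.142, -0.001, 0.053]
contact_force: [-1.3, 0.2, 6.1]
opening: 0.415
```

```bash
python3 - <<'E'
from rig import r
from h import *
s=r.sense();st(s)
p=s['eef_pos'].copy();p[2]+=65
t=np.array([505,328]);yw=-.12;x=np.array([np.cos(yw),np.sin(yw)]);y=np.array([-x[1],x[0]])
for a,b in [(-50,-61),(-50,61),(50,61)]: print(a,b,t+a*x+b*y)
g=t-50*x-61*y
plan(s,[(g[0],g[1],75,yw,6)],p0=p)
E
```

```text
t 48.65 p [548.1  71.2  10.1] rpy [-3.142e+00 -1.000e-03  5.300e-02] yaw 0.053 F [-1.3  0.2  6.1] op 0.415 q [0.13 0.55 1.93 0.   0.66 1.64]
-50 -61 [448.05712356 273.42428358]
-50 61 [462.66201285 394.54693715]
50 61 [561.94287644 382.57571642]
-> 448,273,75,-0.12: -1.5 -3.5 0 0 0 0.03 | -1.6 -3.4 0 0 0 0.03 | -1.7 -3.3 0 0 0 0.03 | -1.8 -3.3 0 0 0 0.03 | -1.9 -3.3 0 0 0 0.03 | -1.94 -3.18 0.01 0 0 0.023
```

{"api": "jog_arm", "payload": {"increments": "0 0 -0.3 0 0 0 -1;0 0 -0.7 0 0 0 -1;0 0 -1.5 0 0 0 -1;0 0 -2 0 0 0 -1;0 0 -2 0 0 0 -1;-1.5 -3.5 0 0 0 0.03 -1;-1.6 -3.4 0 0 0 0.03 -1;-1.7 -3.3 0 0 0 0.03 -1"}}

```text
clock: 49.45
eef_pos: [497.0, 173.0, 75.9]
tcp_rot: [-3.141, -0.001, -0.039]
contact_force: [0.9, 0.1, -0.9]
opening: 0.415
```

{"api": "jog_arm", "payload": {"increments": "-1.8 -3.3 0 0 0 0.03 -1;-1.9 -3.3 0 0 0 0.03 -1;-1.9 -3.2 0 0 0 0.023 -1;0 0 1 0 0 0 -1;0 0 0.5 0 0 0 -1;0 0 0 0 0 0 -1;0 0 0 0 0 0 -1;0 0 0 0 0 0 -1"}}

```text
clock: 50.25
eef_pos: [448.4, 272.8, 59.7]
tcp_rot: [-3.142, -0.0, -0.122]
contact_force: [-0.4, 0.1, -1.3]
opening: 0.414
```

```bash
python3 look.py c6 wrist
```

```text
t 50.25 p [448.4 272.8  59.7] rpy [-3.142 -0.    -0.122] yaw -0.122 F [-0.4  0.1 -1.3] op 0.414 q [ 0.54  0.43  1.98 -0.    0.73  2.24]
```

View pics/c6_wrist.png

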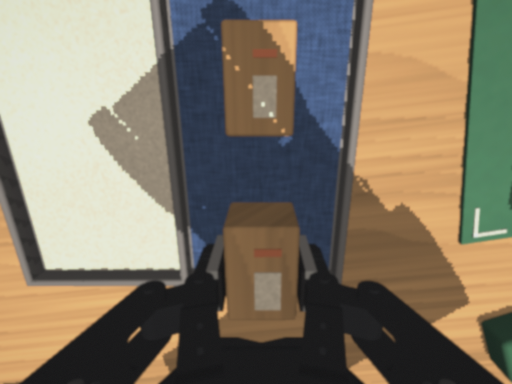

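{"api": "jog_arm", "payload": {"increments": "0 0 1.5 0 0 0 -1;0 0 1.5 0 0 0 -1;0 0 1 0 0 0 -1;0 0 0.5 0 0 0 -1;0 0 0.2 0 0 0 -1;0 0 0.1 0 0 0 -1;0 0 0 0 0 0 -1;0 0 0 0 0 0 -1"}}

```text
clock: 51.1
eef_pos: [448.2, 273.7, 11.9]
tcp_rot: [-3.141, -0.0, -0.12]
contact_force: [0.1, -0.4, -1.1]
opening: 0.42
```

{"api": "jog_arm", "payload": {"increments": "0 0 0.05 0 0 0 -1;0 0 0.05 0 0 0 -1;0 0 0.04 0 0 0 -1;0 0 0.04 0 0 0 -1;0 0 0 0 0 0 -1;0 0 0 0 0 0 -1;0 0 0 0 0 0 -1;0 0 0 0 0 0 -1"}}

```text
clock: 51.9
eef_pos: [447.9, 273.6, 10.1]
tcp_rot: [-3.142, -0.0, -0.12]
contact_force: [-1.3, -1.3, 6.5]
opening: 0.418
```

{"api": "jog_arm", "payload": {"increments": "0 0 -0.04 0 0 0 -1;0 0 0 0 0 0 0.2;0 0 0 0 0 0 0.3;0 0 0 0 0 0 0.4;0 0 -1 0 0 0 0.4;0 0 -2 0 0 0 0.4;0 0 -3 0 0 0 0.5;0 0 0 0 0 0 0.5"}}

```text
clock: 52.7
eef_pos: [450.0, 274.8, 73.8]
tcp_rot: [-3.138, -0.004, -0.12]
contact_force: [0.1, 0.5, -0.1]
opening: 0.755
```

```bash
python3 look.py c7 top; python3 - <<'E'
from rig import r
from h import *
s=r.sense()
plan(s,[(453.5,64.5,65,.05,5)])
im=cv2.imread('pics/c7_top.png')[90:270,90:420]
cv2.imwrite('pics/c7c.png',cv2.resize(im,None,fx=2.4,fy=2.4,interpolation=cv2.INTER_CUBIC))
E
```

```text
t 52.7 p [450.  274.8  73.8] rpy [-3.138 -0.004 -0.12 ] yaw -0.12 F [ 0.1  0.5 -0.1] op 0.755 q [0.55 0.41 1.97 0.   0.76 2.24]
-> 454,64,65,0.05: 0.6 4.2 0.1 0 0 -0.03 | 0.5 4.2 0.2 0 0 -0.04 | 0.3 4.2 0.1 0 0 -0.03 | 0.1 4.2 0.2 0 0 -0.04 | 0.02 4.11 0.13 0 0 -0.03
```

View pics/c7c.png

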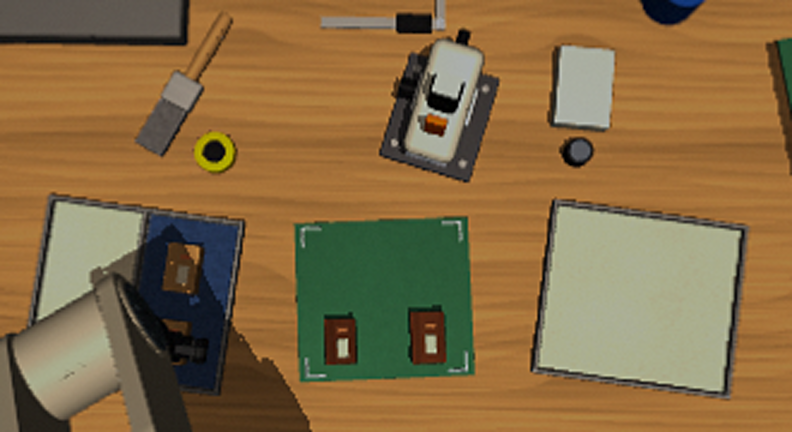

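{"api": "jog_arm", "payload": {"increments": "0.5 4.2 -0.5 0 0 -0.03 0.5;0.5 4.2 0.2 0 0 -0.04 0.5;0.3 4.2 0.3 0 0 -0.03 0.5;0.1 4.2 0.4 0 0 -0.04 0.5;0 4.1 0.4 0 0 -0.03 0.5;0 0 0 0 0 0 0.5;0 0 0 0 0 0 0.5;0 0 0 0 0 0 0.5"}}

```text
clock: 53.55
eef_pos: [450.9, 64.5, 62.0]
tcp_rot: [-3.141, 0.0, 0.05]
contact_force: [0.7, -0.4, 0.3]
opening: 0.749
```

```bash
python3 look.py c8 wrist
```

```text
t 53.55 p [450.9  64.5  62. ] rpy [-3.141  0.     0.05 ] yaw 0.05 F [ 0.7 -0.4  0.3] op 0.749 q [0.14 0.35 2.12 0.   0.67 1.66]
```

View pics/c8_wrist.png

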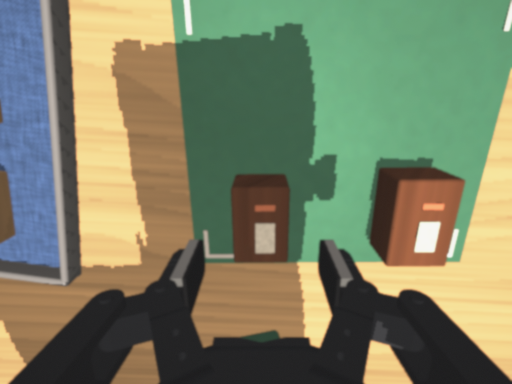

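{"api": "jog_arm", "payload": {"increments": "0.2 0 1.3 0 0 0 0.5;0 0 1.3 0 0 0 0.5;0 0 1.2 0 0 0 0.5;0 0 1 0 0 0 0.5;0 0 0.3 0 0 0 0.5;0 0 0 0 0 0 0.5;0 0 0 0 0 0 0.5;0 0 0 0 0 0 -1"}}

```text
clock: 54.4
eef_pos: [453.3, 64.0, 11.5]
tcp_rot: [-3.142, -0.001, 0.05]
contact_force: [0.5, 0.2, 0.5]
opening: 0.597
```

{"api": "jog_arm", "payload": {"increments": "0 0 0 0 0 0 -1;0 0 0 0 0 0 -1;0 0 0 0 0 0 -1;0 0 0 0 0 0 -1;0 0 0 0 0 0 -1;0 0 0 0 0 0 -1;0 0 0 0 0 0 -1;0 0 0 0 0 0 -1"}}

```text
clock: 55.2
eef_pos: [453.3, 64.0, 11.6]
tcp_rot: [-3.142, -0.001, 0.05]
contact_force: [-0.8, -0.1, 5.7]
opening: 0.444
```

```bash
python3 - <<'E'
from rig import r
from h import *
s=r.sense();st(s)
p=s['eef_pos'].copy();p[2]+=70
plan(s,[(562,382.5,81,-.12,8)],p0=p)
E
```

```text
t 55.2 p [453.3  64.   11.6] rpy [-3.142e+00 -1.000e-03  5.000e-02] yaw 0.05 F [-0.8 -0.1  5.7] op 0.444 q [0.14 0.45 2.14 0.   0.55 1.66]
-> 562,382,81,-0.12: 1.6 -3.9 0 0 0 0.02 | 1.5 -3.9 0 0 0 0.02 | 1.4 -4 0 0 0 0.02 | 1.3 -4 0 0 0 0.02 | 1.2 -4 0 0 0 0.02 | 1.2 -4.1 0 0 0 0.02 | 1 -4.1 0 0 0 0.02 | 1.01 -4.02 0.06 0 0 0.03
```

{"api": "jog_arm", "payload": {"increments": "0 0 -0.3 0 0 0 -1;0 0 -0.7 0 0 0 -1;0 0 -1.5 0 0 0 -1;0 0 -2 0 0 0 -1;0 0 -2.5 0 0 0 -1;1.6 -3.9 0 0 0 0.02 -1;1.5 -3.9 0 0 0 0.02 -1;1.4 -4 0 0 0 0.02 -1"}}

```text
clock: 56.0
eef_pos: [494.9, 184.5, 82.0]
tcp_rot: [-3.141, -0.001, -0.012]
contact_force: [1.4, -0.3, -1.0]
opening: 0.44
```

{"api": "jog_arm", "payload": {"increments": "1.3 -4 0 0 0 0.02 -1;1.2 -4 0 0 0 0.02 -1;1.2 -4.1 0 0 0 0.02 -1;1 -4.1 0 0 0 0.02 -1;1 -4 0 0 0 0.03 -1;0 0 1 0 0 0 -1;0 0 1 0 0 0 -1;0 0 0 0 0 0 -1"}}

```text
clock: 56.8
eef_pos: [559.6, 380.4, 59.0]
tcp_rot: [3.139, 0.003, -0.12]
contact_force: [-1.3, -0.2, -1.2]
opening: 0.439
```

```bash
python3 look.py c9 wrist
```

```text
t 56.8 p [559.6 380.4  59. ] rpy [ 3.139e+00  3.000e-03 -1.200e-01] yaw -0.12 F [-1.3 -0.2 -1.2] op 0.439 q [ 0.59  0.62  1.63 -0.    0.9   2.29]
```

View pics/c9_wrist.png

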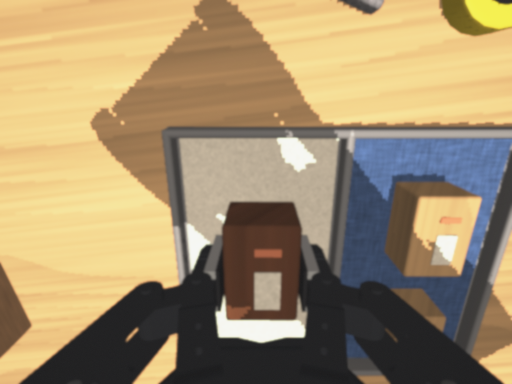

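Centred in the white compartment (walls at columns 180 and 338). Lower.

{"api": "jog_arm", "payload": {"increments": "0 0 1.5 0 0 0 -1;0 0 1.5 0 0 0 -1;0 0 0.9 0 0 0 -1;0 0 0.4 0 0 0 -1;0 0 0.2 0 0 0 -1;0 0 0.1 0 0 0 -1;0 0 0 0 0 0 -1;0 0 0 0 0 0 -1"}}

```text
clock: 57.65
eef_pos: [561.7, 382.5, 15.5]
tcp_rot: [-3.141, -0.001, -0.12]
contact_force: [-0.7, 0.7, -0.5]
opening: 0.445
```

{"api": "jog_arm", "payload": {"increments": "0 0 0.15 0 0 0 -1;0 0 0.08 0 0 0 -1;0 0 0.05 0 0 0 -1;0 0 0.05 0 0 0 -1;0 0 0.03 0 0 0 -1;0 0 0.02 0 0 0 -1;0 0 0 0 0 0 -1;0 0 0 0 0 0 -1"}}

```text
clock: 58.45
eef_pos: [561.4, 382.3, 11.7]
tcp_rot: [-3.142, -0.0, -0.12]
contact_force: [-1.5, -0.9, 5.3]
opening: 0.438
```

{"api": "jog_arm", "payload": {"increments": "0 0 -0.03 0 0 0 -1;0 0 0 0 0 0 0.2;0 0 0 0 0 0 0.3;0 0 0 0 0 0 0.4;0 0 -1 0 0 0 0.4;0 0 -2 0 0 0 0.4;0 0 -3 0 0 0 0.5;0 0 -0.5 0 0 0 0.5"}}

```text
clock: 59.25
eef_pos: [563.4, 383.6, 80.8]
tcp_rot: [-3.138, -0.004, -0.12]
contact_force: [-0.4, -0.1, 0.5]
opening: 0.751
```

```bash
python3 look.py d1; python3 - <<'E'
from rig import r
from h import *
s=r.sense()
plan(s,[(459.5,-42.5,65,.065,10)])
E
```

```text
t 59.25 p [563.4 383.6  80.8] rpy [-3.138 -0.004 -0.12 ] yaw -0.12 F [-0.4 -0.1  0.5] op 0.751 q [ 0.6   0.59  1.62 -0.    0.93  2.29]
-> 460,-42,65,0.07: -0.5 4.4 0.2 0 0 -0.02 | -0.6 4.3 0.2 0 0 -0.02 | -0.7 4.3 0.1 0 0 -0.02 | -0.8 4.3 0.2 0 0 -0.02 | -0.9 4.3 0.1 0 0 -0.02 | -0.9 4.3 0.2 0 0 -0.02 | -1 4.3 0.1 0 0 -0.02 | -1.1 4.2 0.2 0 0 -0.02 | -1.3 4.2 0.1 0 0 -0.01 | -1.24 4.24 0.18 0 0 -0.015
```

{"api": "jog_arm", "payload": {"increments": "-0.5 4.4 0 0 0 -0.02 0.5;-0.6 4.3 0 0 0 -0.02 0.5;-0.7 4.3 0 0 0 -0.02 0.5;-0.8 4.3 0 0 0 -0.02 0.5;-0.9 4.3 0.2 0 0 -0.02 0.5;-0.9 4.3 0.2 0 0 -0.02 0.5;-1 4.3 0.2 0 0 -0.02 0.5;-1.1 4.2 0.2 0 0 -0.02 0.5"}}

```text
clock: 60.05
eef_pos: [478.6, 40.1, 68.8]
tcp_rot: [3.142, -0.001, 0.041]
contact_force: [-0.2, -0.0, 0.3]
opening: 0.748
```

{"api": "jog_arm", "payload": {"increments": "-1.3 4.2 0.4 0 0 -0.01 0.5;-1.2 4.2 0.4 0 0 -0.015 0.5;0 0 0 0 0 0 0.5;0 0 0 0 0 0 0.5;0 0 0 0 0 0 0.5;0 0 0 0 0 0 0.5;0 0 0 0 0 0 0.5;0 0 0 0 0 0 0.5"}}

```text
clock: 60.85
eef_pos: [458.1, -42.7, 60.6]
tcp_rot: [-3.142, -0.0, 0.066]
contact_force: [0.3, 0.7, -0.6]
opening: 0.751
```

```bash
python3 look.py d2 wrist
```

```text
t 60.85 p [458.1 -42.7  60.6] rpy [-3.142 -0.     0.066] yaw 0.066 F [ 0.3  0.7 -0.6] op 0.751 q [-0.1   0.36  2.11  0.    0.67  1.41]
```

View pics/d2_wrist.png

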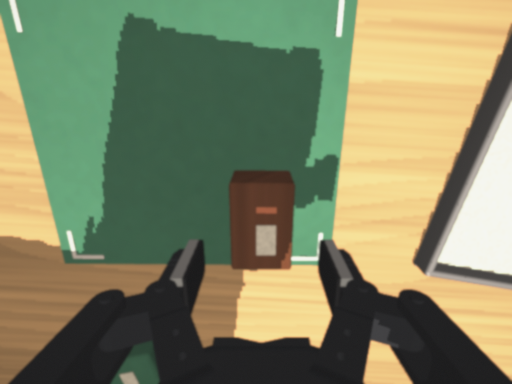

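{"api": "jog_arm", "payload": {"increments": "0.1 0 1.3 0 0 0 0.5;0 0 1.3 0 0 0 0.5;0 0 1.2 0 0 0 0.5;0 0 1 0 0 0 0.5;0 0 0.3 0 0 0 0.5;0 0 0 0 0 0 0.5;0 0 0 0 0 0 0.5;0 0 0 0 0 0 -1"}}

```text
clock: 61.7
eef_pos: [459.3, -43.4, 10.0]
tcp_rot: [3.141, -0.001, 0.065]
contact_force: [0.3, 0.3, 0.4]
opening: 0.597
```

{"api": "jog_arm", "payload": {"increments": "0 0 0 0 0 0 -1;0 0 0 0 0 0 -1;0 0 0 0 0 0 -1;0 0 0 0 0 0 -1;0 0 0 0 0 0 -1;0 0 0 0 0 0 -1;0 0 0 0 0 0 -1;0 0 0 0 0 0 -1"}}

```text
clock: 62.5
eef_pos: [459.4, -43.4, 10.1]
tcp_rot: [3.141, -0.001, 0.065]
contact_force: [-0.1, 0.3, 5.9]
opening: 0.484
```

```bash
python3 - <<'E'
from rig import r
from h import *
s=r.sense();st(s)
p=s['eef_pos'].copy();p[2]+=70
plan(s,[(463,394.5,80,-.12,10)],p0=p)
E
```

```text
t 62.5 p [459.4 -43.4  10.1] rpy [ 3.141e+00 -1.000e-03  6.500e-02] yaw 0.065 F [-0.1  0.3  5.9] op 0.484 q [-0.1   0.46  2.13 -0.    0.55  1.41]
-> 463,394,80,-0.12: 0.3 -4.4 0 0 0 0.02 | 0.2 -4.4 0 0 0 0.02 | 0.2 -4.4 0 0 0 0.02 | 0.1 -4.4 0 0 0 0.02 | 0 -4.4 0 0 0 0.02 | -0.1 -4.4 0 0 0 0.02 | -0.2 -4.3 0 0 0 0.02 | -0.3 -4.3 0 0 0 0.01 | -0.4 -4.4 0 0 0 0.02 | -0.44 -4.32 0.01 0 0 0.015
```

{"api": "jog_arm", "payload": {"increments": "0 0 -0.3 0 0 0 -1;0 0 -0.7 0 0 0 -1;0 0 -1.5 0 0 0 -1;0 0 -2 0 0 0 -1;0 0 -2.5 0 0 0 -1;0.3 -4.4 0 0 0 0.02 -1;0.2 -4.4 0 0 0 0.02 -1;0.2 -4.4 0 0 0 0.02 -1"}}

```text
clock: 63.3
eef_pos: [459.9, 90.0, 80.4]
tcp_rot: [-3.141, -0.001, 0.003]
contact_force: [0.4, 1.2, 0.4]
opening: 0.489
```

{"api": "jog_arm", "payload": {"increments": "0.1 -4.4 0 0 0 0.02 -1;0 -4.4 0 0 0 0.02 -1;-0.1 -4.4 0 0 0 0.02 -1;-0.2 -4.3 0 0 0 0.02 -1;-0.3 -4.3 0 0 0 0.01 -1;-0.4 -4.4 0 0 0 0.02 -1;-0.4 -4.3 0 0 0 0.015 -1;0 0 1 0 0 0 -1"}}

```text
clock: 64.1
eef_pos: [464.2, 400.3, 71.4]
tcp_rot: [-3.136, -0.004, -0.118]
contact_force: [0.9, -0.7, -1.2]
opening: 0.483
```

```bash
python3 look.py d3 wrist
```

```text
t 64.1 p [464.2 400.3  71.4] rpy [-3.136 -0.004 -0.118] yaw -0.118 F [ 0.9 -0.7 -1.2] op 0.483 q [0.71 0.52 1.78 0.   0.83 2.4 ]
```

View pics/d3_wrist.png

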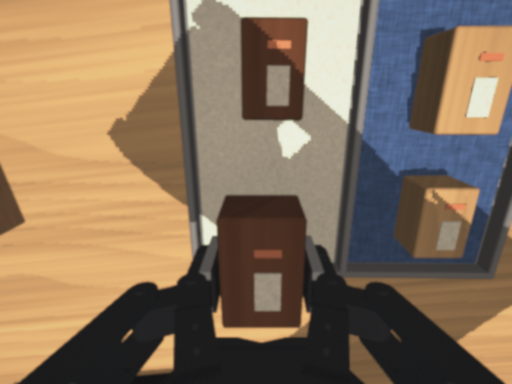

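{"api": "jog_arm", "payload": {"increments": "0 0 1.5 0 0 0 -1;0 0 1 0 0 0 -1;0 0 0 0 0 0 -1;0 0 0 0 0 0 -1;0 0 0 0 0 0 -1;0 0 0 0 0 0 -1;0 0 0 0 0 0 -1;0 0 0 0 0 0 -1"}}

```text
clock: 64.95
eef_pos: [463.1, 394.4, 44.9]
tcp_rot: [-3.141, -0.0, -0.12]
contact_force: [-0.0, -0.6, -0.8]
opening: 0.487
```

```bash
python3 look.py d4 wrist
```

```text
t 64.95 p [463.1 394.4  44.9] rpy [-3.141 -0.    -0.12 ] yaw -0.12 F [-0.  -0.6 -0.8] op 0.487 q [ 0.7   0.55  1.8  -0.    0.79  2.39]
```

View pics/d4_wrist.png

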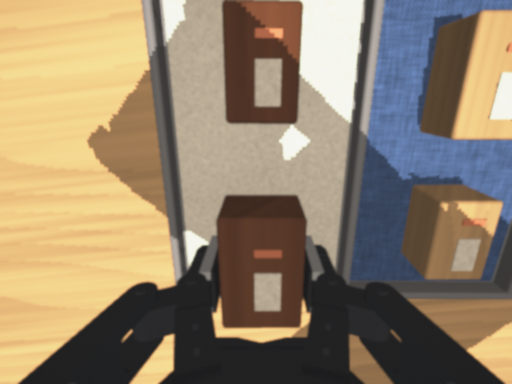

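Well placed. Lower from 44.9 to about 10.3.

{"api": "jog_arm", "payload": {"increments": "0 0 1.5 0 0 0 -1;0 0 1 0 0 0 -1;0 0 0.5 0 0 0 -1;0 0 0.2 0 0 0 -1;0 0 0.1 0 0 0 -1;0 0 0 0 0 0 -1;0 0 0 0 0 0 -1;0 0 0 0 0 0 -1"}}

```text
clock: 65.8
eef_pos: [463.1, 394.5, 11.9]
tcp_rot: [-3.141, -0.0, -0.12]
contact_force: [1.0, -0.8, -1.2]
opening: 0.487
```

{"api": "jog_arm", "payload": {"increments": "0 0 0.05 0 0 0 -1;0 0 0.05 0 0 0 -1;0 0 0.04 0 0 0 -1;0 0 0.03 0 0 0 -1;0 0 0 0 0 0 -1;0 0 0 0 0 0 -1;0 0 0 0 0 0 -1;0 0 0 0 0 0 -1"}}

```text
clock: 66.6
eef_pos: [463.0, 394.4, 10.2]
tcp_rot: [-3.142, -0.0, -0.12]
contact_force: [-1.9, -2.0, 5.0]
opening: 0.493
```

{"api": "jog_arm", "payload": {"increments": "0 0 -0.03 0 0 0 -1;0 0 0 0 0 0 0.3;0 0 0 0 0 0 0.4;0 0 0 0 0 0 0.5;0 0 -1 0 0 0 0.5;0 0 -2 0 0 0 0.5;0 0 -4 0 0 0 0.5;0 0 -4 0 0 0 0.5"}}

```text
clock: 67.4
eef_pos: [462.5, 394.0, 121.5]
tcp_rot: [3.141, 0.001, -0.12]
contact_force: [0.6, 1.1, 0.3]
opening: 0.747
```

```bash
python3 - <<'E'
from rig import r
from h import *
s=r.sense()
plan(s,[(430,180,300,.05,8)])
E
```

```text
-> 430,180,300,0.05: -0.1 2.7 -2.2 0 0 -0.02 | -0.1 2.7 -2.2 0 0 -0.02 | -0.2 2.7 -2.2 0 0 -0.02 | -0.2 2.7 -2.3 0 0 -0.02 | -0.3 2.7 -2.2 0 0 -0.02 | -0.4 2.7 -2.3 0 0 -0.02 | -0.4 2.7 -2.2 0 0 -0.03 | -0.5 2.61 -2.25 0 0 -0.02
```

{"api": "jog_arm", "payload": {"increments": "0 4 -2.2 0 0 -0.02 1;-0.1 4.5 -2.2 0 0 -0.02 1;-0.2 4.5 -2.2 0 0 -0.02 1;-0.2 4.5 -2.2 0 0 -0.02 1;-0.3 4.5 -2.2 0 0 -0.02 1;-0.4 4.5 -2 0 0 -0.02 1;-0.4 4.5 -1 0 0 -0.03 1;-0.5 4 -0.5 0 0 -0.02 1"}}

```text
clock: 68.2
eef_pos: [424.8, 44.3, 267.0]
tcp_rot: [3.142, -0.003, 0.051]
contact_force: [0.5, -0.9, -0.3]
opening: 1.002
```

{"api": "jog_arm", "payload": {"increments": "0 0 0 0 0 0 1;0 0 0 0 0 0 1;0 0 0 0 0 0 1;0 0 0 0 0 0 1;0 0 0 0 0 0 1;0 0 0 0 0 0 1;0 0 0 0 0 0 1;0 0 0 0 0 0 1"}}

```text
clock: 69.0
eef_pos: [424.8, 46.3, 264.8]
tcp_rot: [3.142, 0.0, 0.05]
contact_force: [0.2, -0.6, 0.2]
opening: 0.997
```

```bash
python3 look.py e1 top scene wrist; python3 - <<'E'
import cv2
im=cv2.imread('pics/e1_top.png')[90:270,90:420]
cv2.imwrite('pics/e1c.png',cv2.resize(im,None,fx=2.4,fy=2.4,interpolation=cv2.INTER_CUBIC))
im=cv2.imread('pics/e1_scene.png')[120:320,180:420]
cv2.imwrite('pics/e1sc.png',cv2.resize(im,None,fx=3,fy=3,interpolation=cv2.INTER_CUBIC))
E
```

```text
t 69.0 p [424.8  46.3 264.8] rpy [3.142 0.    0.05 ] yaw 0.05 F [ 0.2 -0.6  0.2] op 0.997 q [ 0.11 -0.    1.99 -0.    1.15  1.63]
```

View pics/e1c.png

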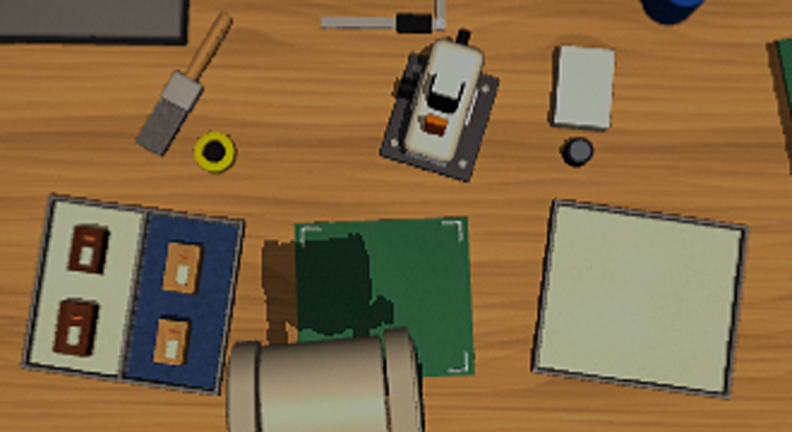

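View pics/e1sc.png

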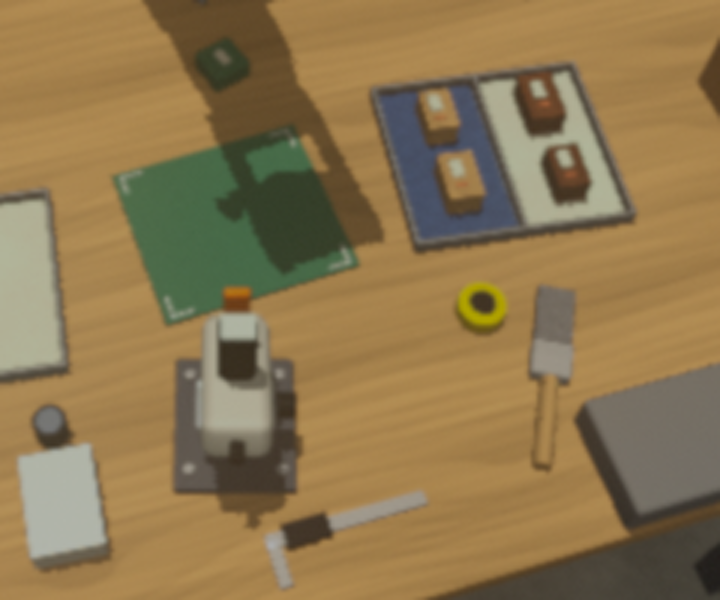

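View pics/e1_wrist.png

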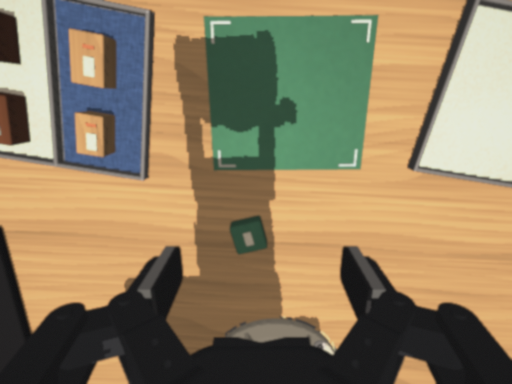

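```bash
python3 - <<'E'
from rig import r
from h import *
ci=r.camera_info("wrist");s=r.sense()
T=Ro.from_euler("xyz",s["tcp_rot"]).as_matrix();R=cv2.Rodrigues(ci["rvec"])[0];c=-R.T@ci["tvec"]
Tc=T.T@R.T;tc=T.T@(c-s["eef_pos"])
T5=Ro.from_euler("xyz",[-3.139,0,1.29]).as_matrix();R5=(T5@Tc).T;c5=np.array([726.2,-51.2,163.6])+T5@tc
ci["rvec"]=cv2.Rodrigues(R5)[0];ci["tvec"]=-R5@c5
yw=-.281;x=np.array([np.cos(yw),np.sin(yw)]);y=np.array([-x[1],x[0]]);o=np.array([736.4,-54.05])-18*x
for th in (0,.16,.2,.23,.26):
    P=[]
    for rx in (-14,-4):
        X=-12+rx*np.cos(th)+70*np.sin(th);Z=135+70*np.cos(th)-rx*np.sin(th)
        P.append([*(o+X*x-10*y),Z])
    print(th,np.round(proj(ci,P),0).tolist())
im=cv2.imread("pics/b5_wrist.png")[190:330,180:340];hsv=cv2.cvtColor(im,cv2.COLOR_BGR2HSV)
m=(hsv[...,0]<15)&(hsv[...,1]>170)&(hsv[...,2]>80)
for row in (300,305,310,312): 
    c=np.where(m[row-190])[0]; print(row,(c.min()+180,c.max()+180) if len(c) else None)
E
```

```text
0 [[187.0, 313.0], [208.0, 313.0]]
0.16 [[211.0, 315.0], [233.0, 312.0]]
0.2 [[217.0, 315.0], [239.0, 312.0]]
0.23 [[222.0, 315.0], [244.0, 311.0]]
0.26 [[227.0, 315.0], [248.0, 311.0]]
300 (np.int64(226), np.int64(246))
305 (np.int64(227), np.int64(246))
310 (np.int64(228), np.int64(245))
312 (np.int64(229), np.int64(242))
```

The held-trigger picture fits an angle of about 0.26 rad (paddle edges at columns 227 and 246; 227 and 248 predicted), so the trigger was fully in. Handing in.

```bash
python3 -c "
from rig import r
print(r.sign_off())"
```

```text
the job is handed in; nothing more can be done
None
```

I moved all four blocks to the mat, squeezed and released the scanner trigger, then filed the blocks flat in the divided tray. I handed the job in at about 69 s.

- **Blocks:** I gripped them with 28 N. The last pictures show both dark blocks in the white compartment and both pale ones in the blue, all flat and apart.
- **Trigger:** I squeezed with 40 N and held for at least 1 s. The picture of it held fits about 0.26 rad, its stop. Later pictures show it sprung back.
- **Bystanders:** In the pictures, the tape measure and magnifier look unmoved. The gripper was clear of everything at the end.

**Oddities:**
- `light_a` had been knocked about 55 mm sideways on the mat by the time I went to file the blocks. It stayed on the mat, and I gripped it lengthwise because `light_b` was too close for a normal grip.
- Setting `light_a` down on the mat, the arm read about 12 N of contact before I eased off. Later set-downs read about 7 N or less.

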